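Draw the clamp lid of the pan down evenly with its four wing nuts

ROBOT

A 6-joint arm with a two-finger parallel gripper is mounted at the origin on the work surface. World frame = base frame: x ahead of the robot, y to its left, z up, the work surface at z = 0. Lengths are in m, angles in degrees, forces in N, time in s.
With the tool pointing down it reaches from about 0.4 to 0.825 m from the base axis. Payload 7 kg.
Tool frame: the origin (TCP) lies between the finger pads, 19 mm behind the fingertips; this is the grasp point; z points along the fingers, y is the line along which they close (so a half turn about z gives the same grasp; the last joint's range is limited). The gripper opens to 88 mm and grips with 3 to 60 N. Pads are 19 mm wide; open, the fingers measure 130 mm over their backs; the gripper's body (78 mm by 193 mm) begins 47 mm behind the grasp point.
Start: joints at [-58.722, 20.546, 0.682, 0, -70.136, -16.507], TCP at [0.172, -0.653, 0.245] pointing down, gripper open.
Joint ranges: [-176.03, 176.03], [-82.01, 121.73], [-58.28, 71.71], [-173.87, 95.51], [-174.79, -0.11], [-173.66, 173.66]. Speed limits (degrees/s): [136.94, 136.94, 172.46, 180, 180, 180].

INTERFACE

Orientations are given as [roll, pitch, yaw] about the fixed x, y, z axes, in that order (R = Rz(yaw) Ry(pitch) Rx(roll)).
In Python, from plant import ctrl gives the robot as it stands.
- The arm moves only by the tool apply_moves, never from a script. Its argument "deltas" is a list of rows, each an object with "fingers": the finger opening in mm, from 0 to 87.6; "delta_pos": the shift along the tool's x, y, z in mm, a list of three; "angular": the turn, a rotation vector about the tool's x, y, z in degrees, a list of three. A call has 1 to 10 rows; each row is the pose to reach, as a shift and turn from the pose commanded when the call began, along the tool's axes at that moment; what a row does not reach only later rows make up. A row lasts 1/10 s, in which the tool goes at most 50 mm and 8.59 degrees, less where a joint would pass 70% of its speed; a pose out of reach is approached as far as the arm can. A call with a gripper value outside its range is refused whole. The fingers move at their own pace and stop on an object; the grip force is fixed at half the most. Time passes only in rows, so rows that repeat a pose let the fingers close. It gives the time, the measured TCP pose, the force, the opening and the grip force at its end, in the units of the state.
- ctrl.get_obs(): the state, without advancing time (a new reading comes with each control period).
- ctrl.snapshot(name): name is "scene" or "top"; returns the picture (420x560x3 uint8, red, green, blue); there is no depth.
- ctrl.camera_params(name): a dict with "fx", "fy", "cx", "cy" (pixels), "cam_to_world" (4x4, takes a point from camera to world coordinates). Camera axes: x right, y up, looking along -z (the intrinsics and any distortion apply to the point x, -y, -z); pixel columns grow to the right and rows downward; lengths in m; the calibration is good to about 2 mm. A picture is of the moment at which its call begins. camera_params takes no time and is no camera call.
- ctrl.close_job(): hands the job in; it is judged then, once.
The state is a dict: "clock": time; "joint_pos": joint angles; "qvel": joint speeds; "tau": joint torques, N m; "tool_pos": TCP position; "orientation": TCP orientation; "force": force on the tool from outside, world axes, zero at the start; "moment": the same for the moment, N m; "opening": finger opening in m; "gripper_force": force on a finger pad.
Only numpy, scipy, OpenCV 4.12 (cv2) and the standard library are available. Lean on these libraries where they do the work, as an engineer would, in place of code of your own. Each camera call takes 0.05 s, during which the arm holds its last target. There are 200 camera calls.

TASK

The lid of the clamp-lid pan sits loose on its springy gasket: draw it down with the four wing nuts. Start with one opposite pair, then the other pair, and give each nut only part of its travel per round so the lid stays level the whole way, until the lid is fully home on the rim lugs all round and every nut is firm but not forced. Leave the other things on the counter where they are.

Things in the scene. Friction and masses are not known exactly. Their poses are not given: they have to be found in the camera images.
- pan: squat round stainless clamp-lid pan, 158 mm across, with four rim lugs and studs, fixed to the counter; origin = centre of its underside, z up. Studs 1, 2, 3, 4 stand 92 mm from its axis at 45, 135, -135, -45 degrees in its frame (1 faces 3, 2 faces 4). Side handles at its +-y. Hard seat (top of the lugs) 90 mm above the counter
- lid: loose steel lid, 156 mm across, edge 8 mm thick, low dome, black knob (top 42 mm above the underside), four forked ears astride the studs; 1.2 to 1.7 kg; origin = centre of its underside, z up. Starts level on a springy gasket, underside 93.6 mm above the counter; fully home it rests on the lugs (90 mm, or up to 1 mm less under load). Over 0.018 rad of tilt pinches the gasket
- ear1 (a point): point on the underside of the lid at the axis of stud 1: 93.6 mm high at the start, 90 mm when this ear is home. The gasket pushes back about 2.5 N more per mm here, about 10 N when home. Drawing this one ear down alone by d mm tilts the lid by about d/150 rad
- ear2 (a point): point on the underside of the lid at the axis of stud 2: 93.6 mm high at the start, 90 mm when this ear is home. The gasket pushes back about 2.5 N more per mm here, about 10 N when home. Drawing this one ear down alone by d mm tilts the lid by about d/150 rad
- ear3 (a point): point on the underside of the lid at the axis of stud 3: 93.6 mm high at the start, 90 mm when this ear is home. The gasket pushes back about 2.5 N more per mm here, about 10 N when home. Drawing this one ear down alone by d mm tilts the lid by about d/150 rad
- ear4 (a point): point on the underside of the lid at the axis of stud 4: 93.6 mm high at the start, 90 mm when this ear is home. The gasket pushes back about 2.5 N more per mm here, about 10 N when home. Drawing this one ear down alone by d mm tilts the lid by about d/150 rad
- nut1: washer (26 mm across, 3 mm thick) of wing nut 1, on stud 1; origin = centre of its underside, at the start 0 to 1.3 mm above the ear, sinks with the nut. Firm = it clamps the lid with 20 to 80 N; above 85 N is forced. Turning moment = 0.20 N m thread friction + 0.0026 N m per N of clamping load: stop near 0.3 N m. Pushing down on the nut adds to its load. Friction holds it where left
- wing1 (a point): wing of nut 1, 46 mm long (x), 10 mm thick (y, grip across it), 30 mm tall, over a 20 mm hub; point on its axis, 38 mm above the washer's underside, 4 mm below the wing's top: TCP here. Clockwise tightens, 2.6 mm down per rad. The wing sits on a rubber hub (1.5 N m per rad), so it yields 0.13 rad before the nut turns. Seat felt after 1.4 to 1.7 rad of the nut, then firm within 0.2 rad
- nut2: washer (26 mm across, 3 mm thick) of wing nut 2, on stud 2; origin = centre of its underside, at the start 0 to 1.3 mm above the ear, sinks with the nut. Firm = it clamps the lid with 20 to 80 N; above 85 N is forced. Turning moment = 0.20 N m thread friction + 0.0026 N m per N of clamping load: stop near 0.3 N m. Pushing down on the nut adds to its load. Friction holds it where left
- wing2 (a point): wing of nut 2, 46 mm long (x), 10 mm thick (y, grip across it), 30 mm tall, over a 20 mm hub; point on its axis, 38 mm above the washer's underside, 4 mm below the wing's top: TCP here. Clockwise tightens, 2.6 mm down per rad. The wing sits on a rubber hub (1.5 N m per rad), so it yields 0.13 rad before the nut turns. Seat felt after 1.4 to 1.7 rad of the nut, then firm within 0.2 rad
- nut3: washer (26 mm across, 3 mm thick) of wing nut 3, on stud 3; origin = centre of its underside, at the start 0 to 1.3 mm above the ear, sinks with the nut. Firm = it clamps the lid with 20 to 80 N; above 85 N is forced. Turning moment = 0.20 N m thread friction + 0.0026 N m per N of clamping load: stop near 0.3 N m. Pushing down on the nut adds to its load. Friction holds it where left
- wing3 (a point): wing of nut 3, 46 mm long (x), 10 mm thick (y, grip across it), 30 mm tall, over a 20 mm hub; point on its axis, 38 mm above the washer's underside, 4 mm below the wing's top: TCP here. Clockwise tightens, 2.6 mm down per rad. The wing sits on a rubber hub (1.5 N m per rad), so it yields 0.13 rad before the nut turns. Seat felt after 1.4 to 1.7 rad of the nut, then firm within 0.2 rad
- nut4: washer (26 mm across, 3 mm thick) of wing nut 4, on stud 4; origin = centre of its underside, at the start 0 to 1.3 mm above the ear, sinks with the nut. Firm = it clamps the lid with 20 to 80 N; above 85 N is forced. Turning moment = 0.20 N m thread friction + 0.0026 N m per N of clamping load: stop near 0.3 N m. Pushing down on the nut adds to its load. Friction holds it where left
- wing4 (a point): wing of nut 4, 46 mm long (x), 10 mm thick (y, grip across it), 30 mm tall, over a 20 mm hub; point on its axis, 38 mm above the washer's underside, 4 mm below the wing's top: TCP here. Clockwise tightens, 2.6 mm down per rad. The wing sits on a rubber hub (1.5 N m per rad), so it yields 0.13 rad before the nut turns. Seat felt after 1.4 to 1.7 rad of the nut, then firm within 0.2 rad
- bowl: bystander: glass bowl, 150 mm across, 60 mm high; origin under its middle
- colander: bystander: steel colander, 200 mm across, 90 mm high, two side handles; origin under its middle
- spoon: bystander: wooden spoon 260 mm long, lying near the pan; origin under its middle
- rest: bystander: white ceramic chopstick rest, 16 x 55 x 14 mm, near the pan; origin under its middle
- oil: bystander: green glass oil bottle 60 mm across, 200 mm high; origin under its middle
- jar: bystander: amber spice jar 64 mm across, 85 mm high, near the pan; origin under its middle
Things that resemble listed ones, but are neither listed nor needed, are in the scene too. Leave any turquoise or yellow look-alike of the lid alone.

How it is judged (in metres and radians):
On the way, in this order (a step that is already met when the one before it is completed fails the run):
1. an opposite pair of nuts has been turned down a part of the way, the other two still untouched (((distance of each of wing1, wing3 from where it was at the start of the episode above 0.0005 m and distance of each of wing2, wing4 from where it was at the start of the episode below 0.0003 m) or (distance of each of wing2, wing4 from where it was at the start of the episode above 0.0005 m and distance of each of wing1, wing3 from where it was at the start of the episode below 0.0003 m))), for 0.1 s.
2. the other opposite pair has been turned down a part of the way too (distance of each of wing1, wing2, wing3, wing4 from where it was at the start of the episode above 0.0005 m), for 0.1 s.
At the end, for the whole second after the job is handed in: All four ears of the lid are home on the lugs (underside less than 91.2 mm above the counter at every stud), the lid is level to 0.012 rad and still, and each washer clamps the lid with 20 to 80 N (z of each of ear1, ear2, ear3, ear4 in the frame of pan below 0.0912 m and contact force between nut1 and lid between 20 and 80 N and contact force between nut2 and lid between 20 and 80 N and contact force between nut3 and lid between 20 and 80 N and contact force between nut4 and lid between 20 and 80 N and angle between lid's own z axis and vertical below 0.012 rad and linear speed of lid below 0.01 m/s); the robot touches nothing.
It fails at once if the lid is pulled down crooked: tilted by more than 0.018 rad (angle between lid's own z axis and vertical above 0.018 rad).
It fails at once if a nut is forced: a washer bears on the lid with more than 85 N (contact force between any of nut1, nut2, nut3, nut4 and lid above 85 N).
It fails at once if a bystander is moved by more than 20 mm (distance of any of bowl, colander, spoon, rest, oil, jar from where it was at the start of the episode above 0.02 m).
It also fails if it takes over 72 s, if anything falls off the work surface, if the arm or the gripper's body presses on something with over 40 N, if the wrist force passes 120 N, or if a joint passes its speed limit or range.

## Working session

There is one attempt and no reset: what is moved stays moved. The work goes in short steps, Python scripts to look and compute and a tool call to move; the robot and the scene stay as the last step left them, time stands still between calls to the robot, and variables do not carry over. Pictures are saved under pics/ and viewed, at most 10 in all, crops included, and the job is handed in when it is done.

Besides the shell and the picture viewer there is one more tool, called after ">>>" as name([rows], argument=value, ...), one row to a line, values as JSON. apply_moves: Moves the arm, as the interface text tells. Its arguments: {"type":"object","properties":{"deltas":{"type":"array"}},"required":["deltas"]}

```bash
mkdir -p pics; python3 - <<'E'
from plant import ctrl
import cv2
for n in("scene","top"):
    im=ctrl.snapshot(n)[:,:,::-1]; cv2.imwrite(f"pics/{n}0.png",im)
    p=ctrl.camera_params(n); print(n,{k:(v if k!='cam_to_world' else [list(map(lambda a:round(float(a),4),r)) for r in v]) for k,v in p.items()})
print(ctrl.get_obs())
E
```

```text
scene {'fx': 412.3340372149724, 'fy': 412.3340372149724, 'cx': 274.76748046397046, 'cy': 211.9629352307764, 'cam_to_world': [[-0.3487, -0.5579, 0.7531, 1.4552], [0.9372, -0.1994, 0.2862, 0.2251], [-0.0095, 0.8056, 0.5924, 0.814], [0.0, 0.0, 0.0, 1.0]]}
top {'fx': 413.05441463588136, 'fy': 413.05441463588136, 'cx': 278.2868258988043, 'cy': 203.33005653695605, 'cam_to_world': [[0.0078, 0.9837, -0.1799, 0.3253], [-0.9997, 0.0036, -0.0235, -0.1217], [-0.0225, 0.18, 0.9834, 1.3174], [0.0, 0.0, 0.0, 1.0]]}
{'clock': 0.1, 'joint_pos': array([-5.87228394e+01,  2.05865691e+01,  6.37624385e-01, -1.67219125e-02,
       -7.01361304e+01, -1.65065155e+01]), 'qvel': array([ 0.10448979, -0.04569485,  0.0667218 ,  0.01230533,  0.03275138,
       -0.15828643]), 'tau': array([ 3.52839052e-04, -5.84161198e+01,  2.93753529e+01,  7.01560244e+00,
        1.02002715e-02, -4.28819783e-05]), 'tool_pos': array([ 0.17194637, -0.65229607,  0.24451753]), 'orientation': array([ 1.79913964e+02, -9.10137697e-03, -1.65235042e+02]), 'force': array([-0.44546745, -0.43223005,  0.94953267]), 'moment': array([ 0.03106595,  0.0283235 , -0.00131862]), 'gripper_force': 0.0, 'opening': 0.08740407507980204}
```

View pics/top0.png

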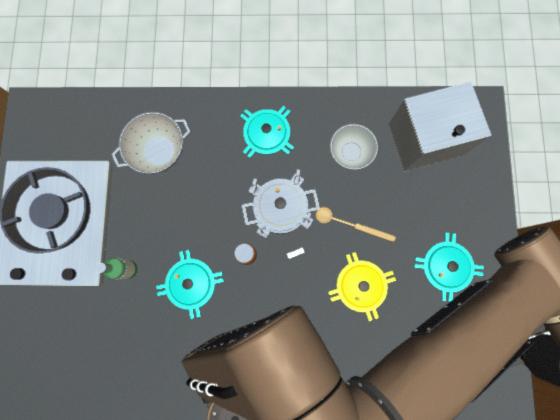

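View pics/scene0.png

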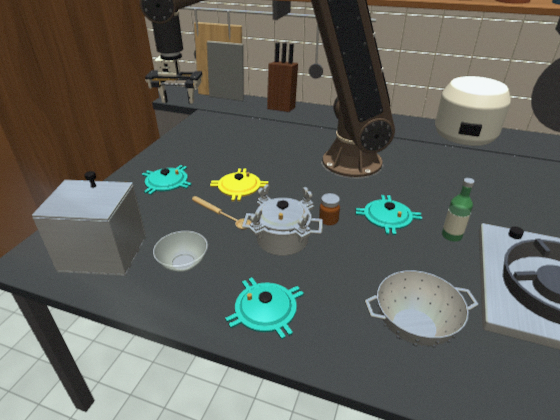

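Top view: pan at about (280,205), with handles left and right, spoon at (325,215), rest at (296,253) and jar at (245,254). I'll enlarge the pan.

```bash
python3 - <<'E'
import cv2,numpy as np
a=cv2.imread("pics/top0.png")[160:250,230:330]; b=cv2.imread("pics/scene0.png")[180:256,235:335]
a=cv2.resize(a,(800,720),interpolation=cv2.INTER_CUBIC)[:600+120]
cv2.imwrite("pics/ta.png",cv2.resize(cv2.imread("pics/top0.png")[168:243,230:330],(800,600),interpolation=cv2.INTER_CUBIC))
cv2.imwrite("pics/sa.png",cv2.resize(b,(800,608),interpolation=cv2.INTER_CUBIC)[:600])
E
```

```text
(no output)
```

View pics/ta.png

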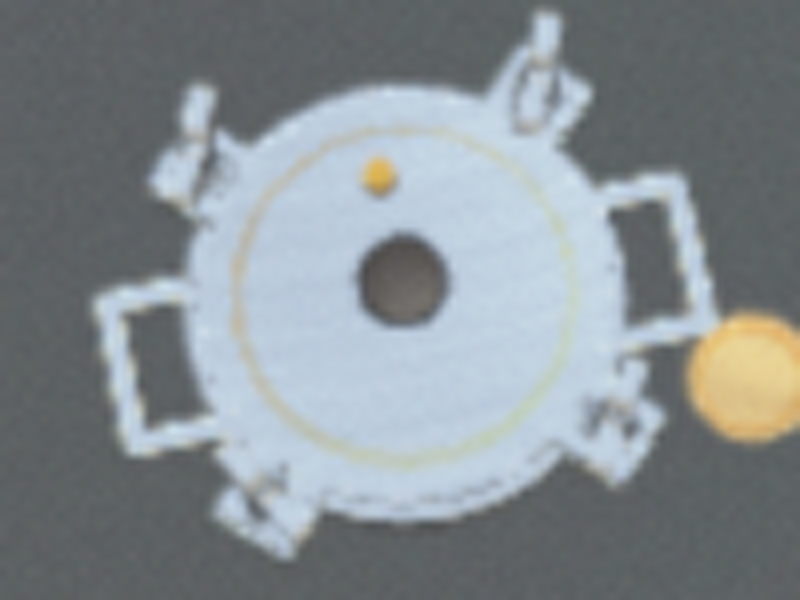

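View pics/sa.png

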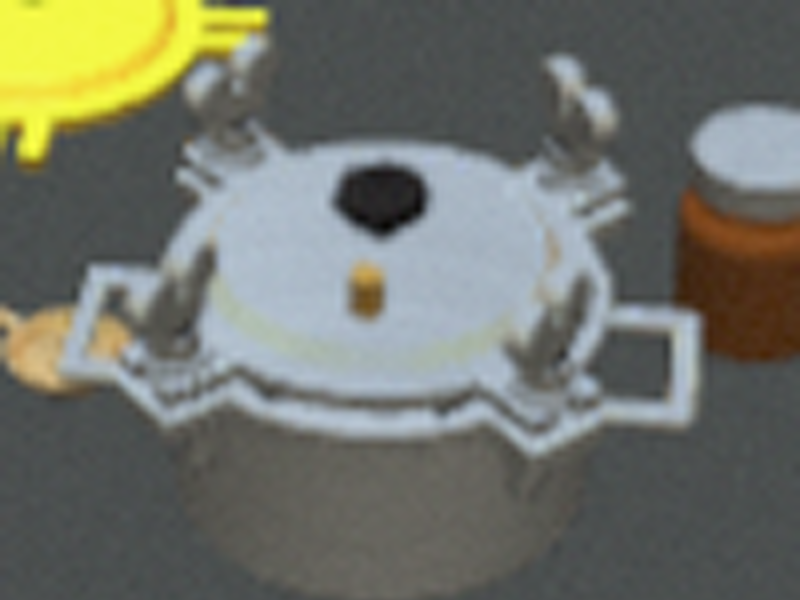

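Top crop (8x, offset 230,168): lid circle centre about (406,303), handle ends about (694,252) and (114,374). Wings can be seen NW at (200,90..190), NE at (545,20..120), SE around (628,365..). Next I'll fit the pose and project the expected wing positions.

```bash
cat > h.py <<'E'
from plant import ctrl
import numpy as np, cv2
def ray(cam,u,v,z):
    p=ctrl.camera_params(cam); T=np.array(p["cam_to_world"])
    d=T[:3,:3]@np.array([(u-p["cx"])/p["fx"],-(v-p["cy"])/p["fy"],-1]); o=T[:3,3]
    return o+d*(z-o[2])/d[2]
def proj(cam,P):
    p=ctrl.camera_params(cam); T=np.array(p["cam_to_world"])
    c=(np.asarray(P)-T[:3,3])@T[:3,:3]
    return np.stack([p["cx"]+p["fx"]*c[...,0]/-c[...,2],p["cy"]+p["fy"]*c[...,1]/c[...,2]],-1)
def topx(x,y): return 230+(x+.5)/8-.5,168+(y+.5)/8-.5
def scx(x,y): return 235+(x+.5)/8-.5,180+(y+.5)/8-.5
E
python3 - <<'E'
from h import *
c=ray("top",*topx(406,303),.098); print("lid c",c, "knob",ray("top",*topx(404,280),.133))
for z in(.07,.085):
    L=ray("top",*topx(114,374),z);R=ray("top",*topx(694,252),z);print((L+R)/2,np.degrees(np.arctan2(*(L-R)[1::-1])))
print("scene knob",ray("scene",*scx(382,190),.133))
psi=np.arctan2(*(ray("top",*topx(114,374),.08)-ray("top",*topx(694,252),.08))[1::-1])-np.pi/2
print("pan yaw",np.degrees(psi))
for n,a in zip((1,2,3,4),(45,135,-135,-45)):
    P=c[:2]+.092*np.array([np.cos(psi+np.radians(a)),np.sin(psi+np.radians(a))])
    for z in(.094,.136):
        q=np.r_[P,z]; t=proj("top",q); s=proj("scene",q)
        print(n,q.round(4),"top",((t-[230,168])*8).round(),"scene",((s-[235,180])*8).round())
E
```

```text
lid c [ 0.54192213 -0.09865889  0.098     ] knob [ 0.54421719 -0.09853243  0.133     ]
[ 0.54303443 -0.09754199  0.07      ] 102.2787150347309
[ 0.54041595 -0.0978325   0.085     ] 102.27871503473091
scene knob [ 0.54287793 -0.09816707  0.133     ]
pan yaw 12.278715034730928
1 [ 0.5917 -0.0213  0.094 ] top [200. 171.] scene [540. 397.]
1 [ 0.5917 -0.0213  0.136 ] top [191. 147.] scene [544. 301.]
2 [ 0.4645 -0.0489  0.094 ] top [268. 506.] scene [570. 184.]
2 [ 0.4645 -0.0489  0.136 ] top [261. 492.] scene [574.  91.]
3 [ 0.4922 -0.1761  0.094 ] top [609. 433.] scene [231. 159.]
3 [ 0.4922 -0.1761  0.136 ] top [614. 418.] scene [229.  67.]
4 [ 0.6193 -0.1484  0.094 ] top [535. 101.] scene [171. 367.]
4 [ 0.6193 -0.1484  0.136 ] top [537.  74.] scene [167. 271.]
```

```bash
python3 - <<'E'
from h import *
S={1:((585,278),(515,348)),2:((562,66),(602,108)),3:((255,48),(204,82)),4:((207,248),(148,312))}
T={1:((200,92),(208,190)),4:((547,18),(530,122))}
for D,f,cam in((S,scx,"scene"),(T,topx,"top")):
  for n,(a,b) in D.items():
    A=ray(cam,*f(*a),.131);B=ray(cam,*f(*b),.131);d=A-B
    print(cam,n,((A+B)/2).round(4),np.linalg.norm(d).round(4),np.degrees(np.arctan2(d[1],d[0])).round(1))
im=cv2.imread("pics/scene0.png")
out=[]
for x,y in((540,310),(575,110),(230,90),(172,300)):
    u,v=scx(x,y); c=cv2.getRectSubPix(im,(20,15),(float(u),float(v))); out.append(cv2.resize(c,(400,300),interpolation=cv2.INTER_CUBIC))
cv2.imwrite("pics/w.png",np.vstack([np.hstack(out[:2]),np.hstack(out[2:])]))
E
```

```text
scene 1 [ 0.5894 -0.0206  0.131 ] 0.0471 166.7
scene 2 [ 0.4515 -0.051   0.131 ] 0.0317 -135.0
scene 3 [ 0.4818 -0.1813  0.131 ] 0.0301 161.6
scene 4 [ 0.6148 -0.1477  0.131 ] 0.0416 173.0
top 1 [ 0.5965 -0.0244  0.131 ] 0.0372 5.6
top 4 [ 0.6237 -0.1476  0.131 ] 0.04 -9.0
```

View pics/w.png

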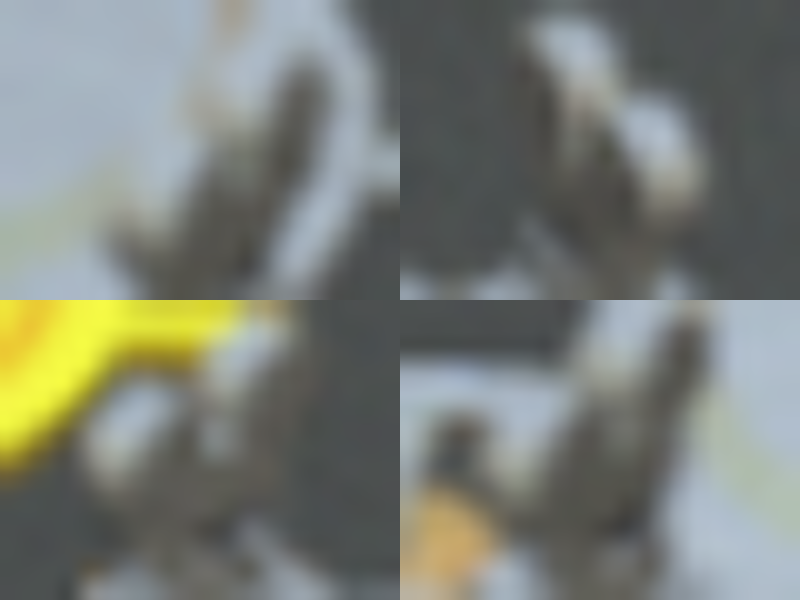

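```bash
python3 - <<'E'
from h import *
P={1:(.5917,-.0213),2:(.4645,-.0489),3:(.4922,-.1761),4:(.6193,-.1484)}
for cam in("top","scene"):
    im=np.mean([ctrl.snapshot(cam).astype(float) for _ in range(4)],0)[:,:,::-1]
    np.save(cam+".npy",im); out=[]
    for n in P:
        c=np.r_[P[n],.133]; u=proj(cam,c)
        k=14; w,h=28,21
        M=np.float32([[k,0,200-k*u[0]],[0,k,150-k*u[1]]])
        g=cv2.warpAffine(np.clip(im*1.2,0,255).astype(np.uint8),M,(400,300),flags=cv2.INTER_CUBIC)
        for d in range(0,360,15):
            a=np.radians(d); q=M@np.r_[proj(cam,c+.027*np.array([np.cos(a),np.sin(a),0])),1]
            cv2.circle(g,tuple(int(v) for v in q),4 if d%90 else 7,(0,0,255) if d else (0,255,0),-1)
        cv2.circle(g,(200,150),3,(255,0,255),-1); cv2.putText(g,str(n),(5,30),0,1,(0,255,255),2)
        out.append(g)
    cv2.imwrite(f"pics/w_{cam}.png",np.vstack([np.hstack(out[:2]),np.hstack(out[2:])]))
E
```

```text
(no output)
```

View pics/w_top.png

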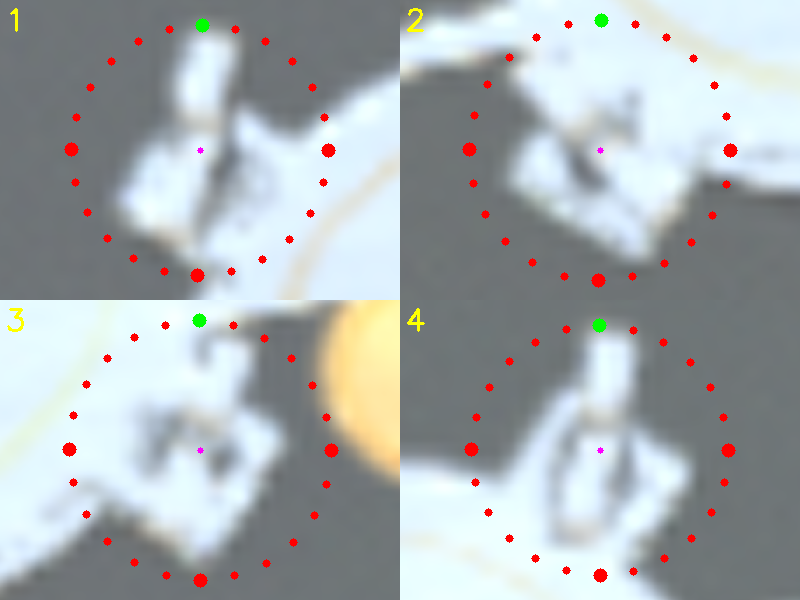

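View pics/w_scene.png

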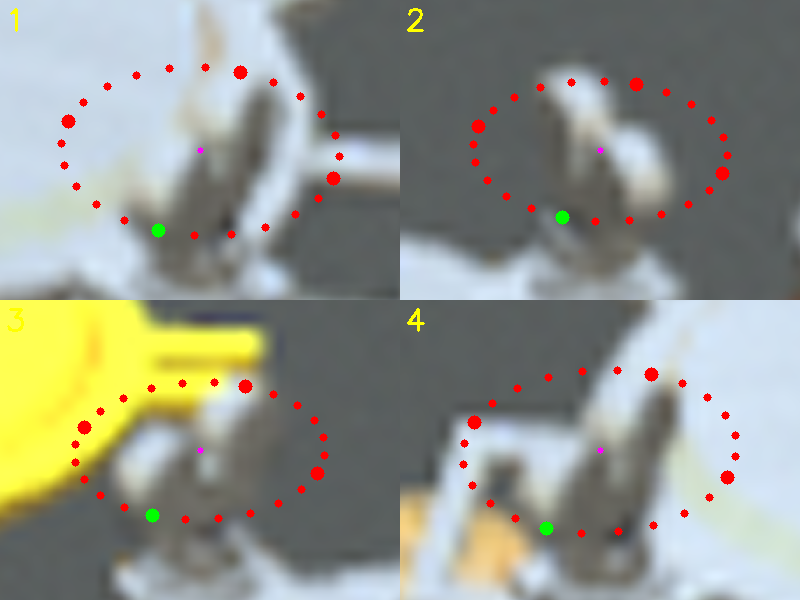

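Readings: in the top view, wing 1 runs (217,40)→(185,240), yaw about -10°. Wing 4 is about -11°, and wing 3 about -17° with its upper lobe at (235,335). Wing 2 runs diagonally, about +48°, which fits its scene-view lobes at (575,90) and (645,160).

```bash
cat > d.py <<'E'
import sys
from h import *
from scipy.spatial.transform import Rotation as R
o=ctrl.get_obs(); A=R.from_euler("xyz",o["orientation"],degrees=True)
print("t",round(o["clock"],2),"pos",o["tool_pos"].round(4),"rpy",o["orientation"].round(1),"q6",o["joint_pos"][5].round(1),"F",o["force"].round(1),"M",o["moment"].round(3),"op",round(o["opening"]*1e3,1))
a=list(map(float,sys.argv[1:]))
while a:
    x,y,z,w=a[:4]; a=a[4:]
    B=R.from_euler("xyz",[180,0,w],degrees=True)
    print("dpos",(A.inv().apply(np.array([x,y,z])-o["tool_pos"])*1e3).round(1),"ang",np.degrees((A.inv()*B).as_rotvec()).round(1))
E
python3 d.py .592 -.0213 .22 -85 .592 -.0213 .20 -10
```

```text
t 0.5 pos [ 0.1721 -0.6527  0.2453] rpy [ 180.     0.  -165.2] q6 -16.5 F [-0.3 -0.2 -0.2] M [ 0.072 -0.011  0.012] op 87.5
dpos [-567.   503.5   25.4] ang [ -0.    0.  -80.2]
dpos [-567.   503.5   45.4] ang [  -0.     0.  -155.2]
```

>>> apply_moves([
  {"fingers": 40,"delta_pos": [-57,50,0],"angular": [0,0,-8]},
  {"fingers": 40,"delta_pos": [-93,82,0],"angular": [0,0,-16]},
  {"fingers": 40,"delta_pos": [-130,115,0],"angular": [0,0,-24]},
  {"fingers": 40,"delta_pos": [-167,148,0],"angular": [0,0,-32]},
  {"fingers": 40,"delta_pos": [-204,181,0],"angular": [0,0,-40]},
  {"fingers": 40,"delta_pos": [-241,214,0],"angular": [0,0,-48]},
  {"fingers": 40,"delta_pos": [-278,247,0],"angular": [0,0,-56]},
  {"fingers": 40,"delta_pos": [-315,280,0],"angular": [0,0,-64]},
  {"fingers": 40,"delta_pos": [-352,313,5],"angular": [0,0,-72]},
  {"fingers": 40,"delta_pos": [-389,346,10],"angular": [0,0,-80]},
])

```text
clock: 1.5
tool_pos: [0.4494, -0.2346, 0.2379]
orientation: [-179.9, -0.0, -84.9]
force: [1.5, -1.3, 0.1]
opening: 0.0402
gripper_force: 0.0
```

```bash
python3 d.py .592 -.0213 .18 -10
```

```text
t 1.5 pos [ 0.4494 -0.2346  0.2379] rpy [-179.9   -0.   -84.9] q6 10.4 F [ 1.5 -1.3  0.1] M [-0.077 -0.106  0.006] op 40.2
dpos [-199.7 -160.9   58.1] ang [ -0.1  -0.1 -74.9]
```

```bash
python3 -c "
from plant import ctrl;o=ctrl.get_obs();print(o['joint_pos'].round(1),o['qvel'].round(1))"
```

```text
[ -5.3   4.9 -20.9   0.  -64.2  10.4] [54.9  5.4 -0.8  0.2  6.  24.9]
```

>>> apply_moves([
  {"fingers": 40,"delta_pos": [-37,-30,8],"angular": [0,0,-8]},
  {"fingers": 40,"delta_pos": [-74,-60,16],"angular": [0,0,-16]},
  {"fingers": 40,"delta_pos": [-111,-90,24],"angular": [0,0,-24]},
  {"fingers": 40,"delta_pos": [-148,-120,32],"angular": [0,0,-32]},
  {"fingers": 40,"delta_pos": [-180,-145,40],"angular": [0,0,-40]},
  {"fingers": 40,"delta_pos": [-199.7,-160.9,46],"angular": [0,0,-48]},
  {"fingers": 40,"delta_pos": [-199.7,-160.9,50],"angular": [0,0,-56]},
  {"fingers": 40,"delta_pos": [-199.7,-160.9,54],"angular": [0,0,-64]},
  {"fingers": 40,"delta_pos": [-199.7,-160.9,58],"angular": [0,0,-72]},
  {"fingers": 40,"delta_pos": [-199.7,-160.9,58],"angular": [0,0,-75]},
])

```text
clock: 2.5
tool_pos: [0.5919, -0.0239, 0.1787]
orientation: [180.0, 0.1, -9.9]
force: [-0.3, -0.7, -0.1]
opening: 0.0403
gripper_force: 0.0
```

```bash
python3 - <<'E'
from h import *
im=ctrl.snapshot("scene")[:,:,::-1]; c=cv2.resize(np.ascontiguousarray(im[110:260,220:370]),(600,600),interpolation=cv2.INTER_CUBIC)
cv2.imwrite("pics/g1.png",c)
E
python3 d.py .592 -.0213 .132 -10
```

```text
t 2.55 pos [ 0.592  -0.0239  0.179 ] rpy [180.    0.   -9.9] q6 63.5 F [ 0.1  0.2 -0.3] M [-0.124  0.154 -0.003] op 39.8
dpos [-0.4 -2.6 47. ] ang [0.  0.  0.1]
```

View pics/g1.png

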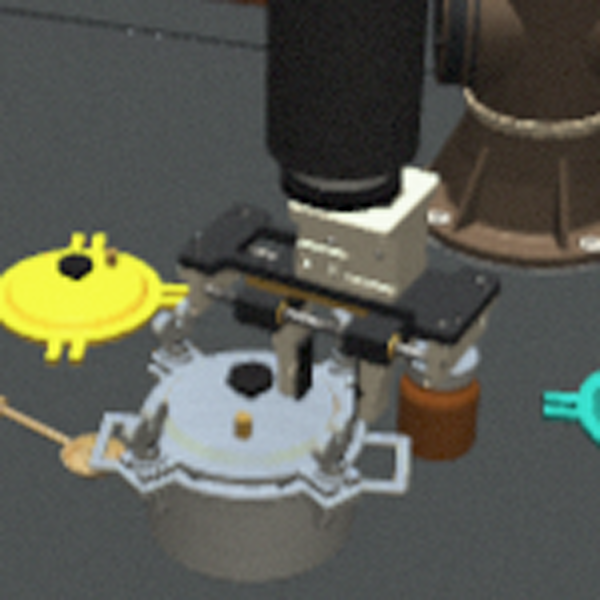

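The fingers hang over nut 1 at about (340,400). Going down and gripping.

>>> apply_moves([
  {"fingers": 40,"delta_pos": [-0.4,-2.6,30],"angular": [0,0,0]},
  {"fingers": 40,"delta_pos": [-0.4,-2.6,47],"angular": [0,0,0]},
  {"fingers": 40,"delta_pos": [-0.4,-2.6,47],"angular": [0,0,0]},
  {"fingers": 0,"delta_pos": [-0.4,-2.6,47],"angular": [0,0,0]},
  {"fingers": 0,"delta_pos": [-0.4,-2.6,47],"angular": [0,0,0]},
  {"fingers": 0,"delta_pos": [-0.4,-2.6,47],"angular": [0,0,0]},
  {"fingers": 0,"delta_pos": [-0.4,-2.6,47],"angular": [0,0,0]},
])

```text
clock: 3.25
tool_pos: [0.593, -0.0213, 0.1338]
orientation: [-180.0, -0.1, -10.2]
force: [-0.3, -0.4, 11.1]
opening: 0.0134
gripper_force: 5.0
```

```bash
python3 d.py
```

```text
t 3.25 pos [ 0.593  -0.0213  0.1338] rpy [-1.80e+02 -1.00e-01 -1.02e+01] q6 62.9 F [-0.3 -0.4 11.1] M [-0.375  0.659  0.007] op 13.4
```

>>> apply_moves([
  {"fingers": 0,"delta_pos": [0,0,0],"angular": [0,0,0]},
  {"fingers": 0,"delta_pos": [0,0,0],"angular": [0,0,0]},
])

```text
clock: 3.45
tool_pos: [0.5932, -0.0215, 0.134]
orientation: [-180.0, -0.2, -10.2]
force: [-0.4, -1.2, 5.7]
opening: 0.0099
gripper_force: 31.5
```

```bash
python3 d.py
```

```text
t 3.45 pos [ 0.5932 -0.0215  0.134 ] rpy [-180.    -0.2  -10.2] q6 62.9 F [-0.4 -1.2  5.7] M [-0.419  0.367 -0.025] op 9.9
```

>>> apply_moves([
  {"fingers": 0,"delta_pos": [0,0,-0.5],"angular": [0,0,8.4]},
  {"fingers": 0,"delta_pos": [0,0,-0.1],"angular": [0,0,16.8]},
  {"fingers": 0,"delta_pos": [0,0,0.3],"angular": [0,0,25.2]},
  {"fingers": 0,"delta_pos": [0,0,0.7],"angular": [0,0,33.6]},
  {"fingers": 0,"delta_pos": [0,0,1],"angular": [0,0,42]},
  {"fingers": 0,"delta_pos": [0,0,1],"angular": [0,0,42]},
])

```text
clock: 4.05
tool_pos: [0.5933, -0.0213, 0.1326]
orientation: [-179.9, -0.1, -52.3]
force: [1.4, 0.6, 5.0]
opening: 0.0098
gripper_force: 32.3
```

```bash
python3 d.py
```

```text
t 4.05 pos [ 0.5933 -0.0213  0.1326] rpy [-1.799e+02 -1.000e-01 -5.230e+01] q6 20.8 F [1.4 0.6 5. ] M [-0.226 -0.197  0.119] op 9.8
```

```bash
python3 d.py .4927 -.1761 .18 -17
```

```text
t 4.05 pos [ 0.5933 -0.0213  0.1326] rpy [-1.799e+02 -1.000e-01 -5.230e+01] q6 20.8 F [1.4 0.6 5. ] M [-0.226 -0.197  0.119] op 9.8
dpos [ 61.1 174.1 -47.7] ang [ -0.1  -0.1 -35.3]
```

>>> apply_moves([
  {"fingers": 40,"delta_pos": [0,0,0],"angular": [0,0,0]},
  {"fingers": 40,"delta_pos": [0,0,0],"angular": [0,0,0]},
  {"fingers": 40,"delta_pos": [0,0,-46],"angular": [0,0,0]},
  {"fingers": 40,"delta_pos": [15,43,-48],"angular": [0,0,-8]},
  {"fingers": 40,"delta_pos": [30,86,-48],"angular": [0,0,-16]},
  {"fingers": 40,"delta_pos": [45,129,-48],"angular": [0,0,-24]},
  {"fingers": 40,"delta_pos": [61,174,-48],"angular": [0,0,-32]},
  {"fingers": 40,"delta_pos": [61,174,-48],"angular": [0,0,-35.3]},
  {"fingers": 40,"delta_pos": [61,174,-48],"angular": [0,0,-35.3]},
])

```text
clock: 4.95
tool_pos: [0.491, -0.1771, 0.1793]
orientation: [-180.0, 0.0, -16.8]
force: [0.4, 0.3, 0.1]
opening: 0.04
gripper_force: 0.0
```

```bash
python3 - <<'E'
from h import *
im=ctrl.snapshot("scene"); im=im[:,:,::-1]
P={1:(.5925,-.0213,.133),2:(.4645,-.0489,.133),3:(.4922,-.1761,.133),4:(.6193,-.1484,.133)}
out=[]
for n in (1,3):
    u=proj("scene",np.array(P[n])); M=np.float32([[12,0,200-12*u[0]],[0,12,150-12*u[1]]])
    out.append(cv2.warpAffine(np.ascontiguousarray(im),M,(400,300),flags=cv2.INTER_CUBIC))
cv2.imwrite("pics/n13.png",np.hstack(out))
E
python3 d.py .4927 -.1761 .1328 -17
```

```text
t 5.0 pos [ 0.4917 -0.1765  0.1793] rpy [-180.     0.   -16.9] q6 71.3 F [-0.3  0.2 -0.1] M [-0.051  0.101  0.016] op 40.3
dpos [ 0.8 -0.6 46.5] ang [-0.   0.   0.1]
```

View pics/n13.png

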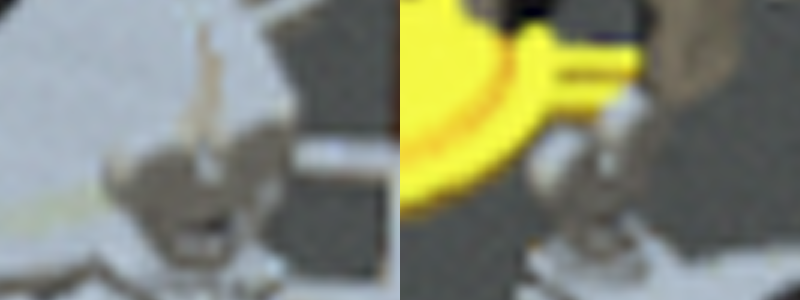

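Nut 1's wing now shows broadside, so it turned about 40°. Gripping nut 3.

>>> apply_moves([
  {"fingers": 40,"delta_pos": [0.8,-0.6,30],"angular": [0,0,2]},
  {"fingers": 40,"delta_pos": [0.8,-0.6,46],"angular": [0,0,3]},
  {"fingers": 0,"delta_pos": [0.8,-0.6,46],"angular": [0,0,3]},
  {"fingers": 0,"delta_pos": [0.8,-0.6,46],"angular": [0,0,3]},
  {"fingers": 0,"delta_pos": [0.8,-0.6,46],"angular": [0,0,3]},
  {"fingers": 0,"delta_pos": [0.8,-0.6,46],"angular": [0,0,3]},
  {"fingers": 0,"delta_pos": [0.8,-0.6,46],"angular": [0,0,3]},
  {"fingers": 0,"delta_pos": [0.8,-0.6,46],"angular": [0,0,3]},
])

```text
clock: 5.8
tool_pos: [0.4934, -0.1762, 0.1341]
orientation: [180.0, -0.1, -19.9]
force: [-0.3, -2.3, 4.1]
opening: 0.0099
gripper_force: 30.0
```

```bash
python3 d.py
```

```text
t 5.8 pos [ 0.4934 -0.1762  0.1341] rpy [ 1.80e+02 -1.00e-01 -1.99e+01] q6 68.2 F [-0.3 -2.3  4.1] M [-1.133  0.287 -0.023] op 9.9
```

>>> apply_moves([
  {"fingers": 0,"delta_pos": [0,0,-0.5],"angular": [0,0,8.4]},
  {"fingers": 0,"delta_pos": [0,0,-0.1],"angular": [0,0,16.8]},
  {"fingers": 0,"delta_pos": [0,0,0.3],"angular": [0,0,25.2]},
  {"fingers": 0,"delta_pos": [0,0,0.7],"angular": [0,0,33.6]},
  {"fingers": 0,"delta_pos": [0,0,1],"angular": [0,0,42]},
  {"fingers": 0,"delta_pos": [0,0,1],"angular": [0,0,42]},
])

```text
clock: 6.4
tool_pos: [0.4939, -0.1757, 0.1328]
orientation: [-179.9, -0.1, -62.0]
force: [2.7, 0.7, 0.2]
opening: 0.0096
gripper_force: 30.0
```

```bash
python3 d.py .465 -.0489 .18 48
```

```text
t 6.4 pos [ 0.4939 -0.1757  0.1328] rpy [-1.799e+02 -1.000e-01 -6.200e+01] q6 26.1 F [2.7 0.7 0.2] M [-0.024 -0.64   0.231] op 9.6
dpos [-125.5  -34.1  -47.3] ang [-0.0e+00 -1.0e-01 -1.1e+02]
```

>>> apply_moves([
  {"fingers": 40,"delta_pos": [0,0,0],"angular": [0,0,0]},
  {"fingers": 40,"delta_pos": [0,0,0],"angular": [0,0,0]},
  {"fingers": 40,"delta_pos": [0,0,-47],"angular": [0,0,0]},
  {"fingers": 40,"delta_pos": [-20,-5,-47],"angular": [0,0,-8.5]},
  {"fingers": 40,"delta_pos": [-40,-10,-47],"angular": [0,0,-17]},
  {"fingers": 40,"delta_pos": [-60,-16,-47],"angular": [0,0,-25.5]},
  {"fingers": 40,"delta_pos": [-80,-22,-47],"angular": [0,0,-34]},
  {"fingers": 40,"delta_pos": [-100,-28,-47],"angular": [0,0,-42.5]},
  {"fingers": 40,"delta_pos": [-125.5,-34,-47],"angular": [0,0,-51]},
  {"fingers": 40,"delta_pos": [-125.5,-34,-47],"angular": [0,0,-59]},
])

```text
clock: 7.4
tool_pos: [0.4629, -0.0474, 0.1792]
orientation: [-180.0, 0.0, -2.4]
force: [0.5, -1.0, 0.4]
opening: 0.0401
gripper_force: 0.0
```

>>> apply_moves([
  {"fingers": 40,"delta_pos": [0,0,0],"angular": [0,0,-8.5]},
  {"fingers": 40,"delta_pos": [0,0,0],"angular": [0,0,-17]},
  {"fingers": 40,"delta_pos": [0,0,0],"angular": [0,0,-25.5]},
  {"fingers": 40,"delta_pos": [0,0,0],"angular": [0,0,-34]},
  {"fingers": 40,"delta_pos": [0,0,0],"angular": [0,0,-42.5]},
  {"fingers": 40,"delta_pos": [0,0,0],"angular": [0,0,-51]},
  {"fingers": 40,"delta_pos": [0,0,0],"angular": [0,0,-51]},
])

```text
clock: 8.1
tool_pos: [0.4635, -0.0492, 0.179]
orientation: [-180.0, 0.0, 48.3]
force: [-0.5, -0.3, -0.8]
opening: 0.04
gripper_force: 0.0
```

```bash
python3 d.py .465 -.0489 .1328 48
```

```text
t 8.1 pos [ 0.4635 -0.0492  0.179 ] rpy [-180.     0.    48.3] q6 120.1 F [-0.5 -0.3 -0.8] M [-0.14   0.114 -0.014] op 40.0
dpos [ 1.3  1.  46.2] ang [-0.   0.   0.3]
```

>>> apply_moves([
  {"fingers": 40,"delta_pos": [1.3,1,30],"angular": [0,0,0]},
  {"fingers": 40,"delta_pos": [1.3,1,46],"angular": [0,0,0]},
  {"fingers": 0,"delta_pos": [1.3,1,46],"angular": [0,0,0]},
  {"fingers": 0,"delta_pos": [1.3,1,46],"angular": [0,0,0]},
  {"fingers": 0,"delta_pos": [1.3,1,46],"angular": [0,0,0]},
  {"fingers": 0,"delta_pos": [1.3,1,46],"angular": [0,0,0]},
  {"fingers": 0,"delta_pos": [1.3,1,46],"angular": [0,0,0]},
  {"fingers": 0,"delta_pos": [1.3,1,46],"angular": [0,0,0]},
])

```text
clock: 8.9
tool_pos: [0.4669, -0.0489, 0.1343]
orientation: [179.9, -0.1, 48.1]
force: [4.1, -2.6, 2.4]
opening: 0.0099
gripper_force: 30.0
```

```bash
python3 d.py
```

```text
t 8.9 pos [ 0.4669 -0.0489  0.1343] rpy [ 1.799e+02 -1.000e-01  4.810e+01] q6 119.8 F [ 4.1 -2.6  2.4] M [-1.46  -1.282 -0.112] op 9.9
```

>>> apply_moves([
  {"fingers": 0,"delta_pos": [0,0,-0.5],"angular": [0,0,8.4]},
  {"fingers": 0,"delta_pos": [0,0,-0.2],"angular": [0,0,16.8]},
  {"fingers": 0,"delta_pos": [0,0,0.1],"angular": [0,0,25.2]},
  {"fingers": 0,"delta_pos": [0,0,0.5],"angular": [0,0,33.6]},
  {"fingers": 0,"delta_pos": [0,0,0.9],"angular": [0,0,42]},
  {"fingers": 0,"delta_pos": [0,0,1],"angular": [0,0,46]},
  {"fingers": 0,"delta_pos": [0,0,1],"angular": [0,0,46]},
])

```text
clock: 9.6
tool_pos: [0.4671, -0.0493, 0.133]
orientation: [179.9, -0.2, 2.0]
force: [7.0, -7.4, -2.7]
opening: 0.0095
gripper_force: 30.0
```

```bash
python3 d.py .6203 -.1484 .18 -11
```

```text
t 9.6 pos [ 0.4671 -0.0493  0.133 ] rpy [179.9  -0.2   2. ] q6 73.7 F [ 7.  -7.4 -2.7] M [-2.961 -2.532  0.241] op 9.5
dpos [149.8 104.3 -46.5] ang [ 0.  -0.2 13. ]
```

>>> apply_moves([
  {"fingers": 40,"delta_pos": [0,0,0],"angular": [0,0,0]},
  {"fingers": 40,"delta_pos": [0,0,0],"angular": [0,0,0]},
  {"fingers": 40,"delta_pos": [0,0,-46],"angular": [0,0,0]},
  {"fingers": 40,"delta_pos": [37,26,-46],"angular": [0,0,4]},
  {"fingers": 40,"delta_pos": [75,52,-46],"angular": [0,0,8]},
  {"fingers": 40,"delta_pos": [112,78,-46],"angular": [0,0,13]},
  {"fingers": 40,"delta_pos": [150,104,-46],"angular": [0,0,13]},
  {"fingers": 40,"delta_pos": [150,104,-46],"angular": [0,0,13]},
  {"fingers": 40,"delta_pos": [150,104,-46],"angular": [0,0,13]},
])

```text
clock: 10.5
tool_pos: [0.6188, -0.1477, 0.1767]
orientation: [180.0, 0.2, -11.0]
force: [-0.5, 0.8, -0.7]
opening: 0.0403
gripper_force: 0.0
```

```bash
python3 d.py .6203 -.1484 .1328 -11
```

```text
t 10.5 pos [ 0.6188 -0.1477  0.1767] rpy [180.    0.2 -11. ] q6 74.9 F [-0.5  0.8 -0.7] M [-0.026  0.279  0.01 ] op 40.3
dpos [ 1.7  0.4 43.9] ang [ 0.   0.2 -0. ]
```

>>> apply_moves([
  {"fingers": 40,"delta_pos": [1.5,0.4,30],"angular": [0,0.2,0]},
  {"fingers": 40,"delta_pos": [1.5,0.4,43.5],"angular": [0,0.2,0]},
  {"fingers": 0,"delta_pos": [1.5,0.4,43.5],"angular": [0,0.2,0]},
  {"fingers": 0,"delta_pos": [1.5,0.4,43.5],"angular": [0,0.2,0]},
  {"fingers": 0,"delta_pos": [1.5,0.4,43.5],"angular": [0,0.2,0]},
  {"fingers": 0,"delta_pos": [1.5,0.4,43.5],"angular": [0,0.2,0]},
  {"fingers": 0,"delta_pos": [1.5,0.4,43.5],"angular": [0,0.2,0]},
  {"fingers": 0,"delta_pos": [1.5,0.4,43.5],"angular": [0,0.2,0]},
])

```text
clock: 11.3
tool_pos: [0.621, -0.1485, 0.1358]
orientation: [180.0, -0.3, -10.9]
force: [-1.8, -2.4, 4.3]
opening: 0.0093
gripper_force: 30.0
```

```bash
python3 d.py
```

```text
t 11.3 pos [ 0.621  -0.1485  0.1358] rpy [180.   -0.3 -10.9] q6 74.9 F [-1.8 -2.4  4.3] M [-0.921  0.544  0.036] op 9.3
```

>>> apply_moves([
  {"fingers": 0,"delta_pos": [0,0,-0.5],"angular": [0,0,8.4]},
  {"fingers": 0,"delta_pos": [0,0,-0.1],"angular": [0,0,16.8]},
  {"fingers": 0,"delta_pos": [0,0,0.3],"angular": [0,0,25.2]},
  {"fingers": 0,"delta_pos": [0,0,0.7],"angular": [0,0,33.6]},
  {"fingers": 0,"delta_pos": [0,0,1],"angular": [0,0,42]},
  {"fingers": 0,"delta_pos": [0,0,1],"angular": [0,0,42]},
])

```text
clock: 11.9
tool_pos: [0.6211, -0.1481, 0.1344]
orientation: [-179.8, -0.2, -53.0]
force: [1.0, -2.3, 3.9]
opening: 0.0094
gripper_force: 30.0
```

```bash
python3 d.py .5928 -.0213 .18 -45
```

```text
t 11.9 pos [ 0.6211 -0.1481  0.1344] rpy [-179.8   -0.2  -53. ] q6 32.8 F [ 1.  -2.3  3.9] M [-0.751 -0.042  0.187] op 9.4
dpos [-118.2  -53.8  -45.9] ang [-0.2 -0.2 -8. ]
```

>>> apply_moves([
  {"fingers": 40,"delta_pos": [0,0,0],"angular": [0,0,0]},
  {"fingers": 40,"delta_pos": [0,0,0],"angular": [0,0,0]},
  {"fingers": 40,"delta_pos": [0,0,-46],"angular": [0,0,0]},
  {"fingers": 40,"delta_pos": [-39,-18,-46],"angular": [0,0,-3]},
  {"fingers": 40,"delta_pos": [-79,-36,-46],"angular": [0,0,-8]},
  {"fingers": 40,"delta_pos": [-118,-54,-46],"angular": [0,0,-8]},
  {"fingers": 40,"delta_pos": [-118,-54,-46],"angular": [0,0,-8]},
  {"fingers": 40,"delta_pos": [-118,-54,-46],"angular": [0,0,-8]},
])

```text
clock: 12.7
tool_pos: [0.5921, -0.02, 0.1796]
orientation: [-179.9, -0.1, -44.7]
force: [0.7, -0.5, -0.5]
opening: 0.0404
gripper_force: 0.0
```

```bash
python3 d.py .5928 -.0213 .1312 -45
```

```text
t 12.7 pos [ 0.5921 -0.02    0.1796] rpy [-1.799e+02 -1.000e-01 -4.470e+01] q6 28.3 F [ 0.7 -0.5 -0.5] M [-0.087  0.189 -0.007] op 40.4
dpos [ 1.3  0.6 48.4] ang [-0.1 -0.1  0.3]
```

>>> apply_moves([
  {"fingers": 40,"delta_pos": [1.3,0.6,30],"angular": [0,0,0]},
  {"fingers": 40,"delta_pos": [1.3,0.6,48],"angular": [0,0,0]},
  {"fingers": 0,"delta_pos": [1.3,0.6,48],"angular": [0,0,0]},
  {"fingers": 0,"delta_pos": [1.3,0.6,48],"angular": [0,0,0]},
  {"fingers": 0,"delta_pos": [1.3,0.6,48],"angular": [0,0,0]},
  {"fingers": 0,"delta_pos": [1.3,0.6,48],"angular": [0,0,0]},
  {"fingers": 0,"delta_pos": [1.3,0.6,48],"angular": [0,0,0]},
  {"fingers": 0,"delta_pos": [1.3,0.6,48],"angular": [0,0,0]},
])

```text
clock: 13.5
tool_pos: [0.594, -0.0224, 0.1327]
orientation: [-179.8, -0.2, -44.9]
force: [0.8, 1.4, 3.5]
opening: 0.0099
gripper_force: 30.2
```

```bash
python3 d.py
```

```text
t 13.5 pos [ 0.594  -0.0224  0.1327] rpy [-179.8   -0.2  -44.9] q6 28.3 F [0.8 1.4 3.5] M [ 0.442 -0.283 -0.026] op 9.9
```

>>> apply_moves([
  {"fingers": 0,"delta_pos": [0,0,-0.5],"angular": [0,0,8.4]},
  {"fingers": 0,"delta_pos": [0,0,-0.1],"angular": [0,0,16.8]},
  {"fingers": 0,"delta_pos": [0,0,0.3],"angular": [0,0,25.2]},
  {"fingers": 0,"delta_pos": [0,0,0.7],"angular": [0,0,33.6]},
  {"fingers": 0,"delta_pos": [0,0,1],"angular": [0,0,41]},
  {"fingers": 0,"delta_pos": [0,0,1],"angular": [0,0,41]},
])

```text
clock: 14.1
tool_pos: [0.5935, -0.0225, 0.1313]
orientation: [-179.7, -0.1, -86.0]
force: [0.3, -0.2, 4.1]
opening: 0.0098
gripper_force: 30.3
```

```bash
python3 d.py .4935 -.1758 .178 -55
```

```text
t 14.1 pos [ 0.5935 -0.0225  0.1313] rpy [-1.797e+02 -1.000e-01 -8.600e+01] q6 -12.8 F [ 0.3 -0.2  4.1] M [0.274 0.108 0.223] op 9.8
dpos [146.  110.3 -47. ] ang [ -0.2  -0.1 -31. ]
```

>>> apply_moves([
  {"fingers": 40,"delta_pos": [0,0,0],"angular": [0,0,0]},
  {"fingers": 40,"delta_pos": [0,0,0],"angular": [0,0,0]},
  {"fingers": 40,"delta_pos": [0,0,-47],"angular": [0,0,0]},
  {"fingers": 40,"delta_pos": [36,28,-47],"angular": [0,0,-8]},
  {"fingers": 40,"delta_pos": [73,55,-47],"angular": [0,0,-16]},
  {"fingers": 40,"delta_pos": [110,83,-47],"angular": [0,0,-24]},
  {"fingers": 40,"delta_pos": [146,110,-47],"angular": [0,0,-32]},
  {"fingers": 40,"delta_pos": [146,110,-47],"angular": [0,0,-32]},
  {"fingers": 40,"delta_pos": [146,110,-47],"angular": [0,0,-32]},
])

```text
clock: 15.0
tool_pos: [0.4924, -0.1769, 0.1771]
orientation: [-179.9, -0.1, -54.0]
force: [0.9, 0.4, 1.1]
opening: 0.0404
gripper_force: 0.0
```

```bash
python3 d.py .4935 -.1758 .1315 -54
```

```text
t 15.0 pos [ 0.4924 -0.1769  0.1771] rpy [-1.799e+02 -1.000e-01 -5.400e+01] q6 34.2 F [0.9 0.4 1.1] M [ 0.049  0.042 -0.018] op 40.4
dpos [-0.3 -1.4 45.6] ang [-0.1 -0.1 -0. ]
```

>>> apply_moves([
  {"fingers": 40,"delta_pos": [-0.3,-1.2,30],"angular": [0,0,0]},
  {"fingers": 40,"delta_pos": [-0.3,-1.2,45.5],"angular": [0,0,0]},
  {"fingers": 0,"delta_pos": [-0.3,-1.2,45.5],"angular": [0,0,0]},
  {"fingers": 0,"delta_pos": [-0.3,-1.2,45.5],"angular": [0,0,0]},
  {"fingers": 0,"delta_pos": [-0.3,-1.2,45.5],"angular": [0,0,0]},
  {"fingers": 0,"delta_pos": [-0.3,-1.2,45.5],"angular": [0,0,0]},
  {"fingers": 0,"delta_pos": [-0.3,-1.2,45.5],"angular": [0,0,0]},
  {"fingers": 0,"delta_pos": [-0.3,-1.2,45.5],"angular": [0,0,0]},
])

```text
clock: 15.8
tool_pos: [0.494, -0.1757, 0.1327]
orientation: [-179.9, -0.2, -53.9]
force: [-3.6, -3.7, 4.4]
opening: 0.01
gripper_force: 30.0
```

```bash
python3 d.py
```

```text
t 15.8 pos [ 0.494  -0.1757  0.1327] rpy [-179.9   -0.2  -53.9] q6 34.1 F [-3.6 -3.7  4.4] M [-1.552  1.519 -0.026] op 10.0
```

>>> apply_moves([
  {"fingers": 0,"delta_pos": [0,0,-0.5],"angular": [0,0,8.4]},
  {"fingers": 0,"delta_pos": [0,0,-0.1],"angular": [0,0,16.8]},
  {"fingers": 0,"delta_pos": [0,0,0.3],"angular": [0,0,25.2]},
  {"fingers": 0,"delta_pos": [0,0,0.7],"angular": [0,0,33.6]},
  {"fingers": 0,"delta_pos": [0,0,1],"angular": [0,0,41]},
  {"fingers": 0,"delta_pos": [0,0,1],"angular": [0,0,41]},
])

```text
clock: 16.4
tool_pos: [0.4945, -0.1756, 0.1314]
orientation: [-179.8, -0.1, -95.0]
force: [-1.7, -4.5, 2.3]
opening: 0.0097
gripper_force: 30.0
```

```bash
python3 d.py .4664 -.0491 .178 10
```

```text
t 16.4 pos [ 0.4945 -0.1756  0.1314] rpy [-1.798e+02 -1.000e-01 -9.500e+01] q6 -7.0 F [-1.7 -4.5  2.3] M [-1.592  0.86   0.247] op 9.7
dpos [-123.5   38.9  -46.9] ang [-1.00e-01 -2.00e-01 -1.05e+02]
```

>>> apply_moves([
  {"fingers": 40,"delta_pos": [0,0,0],"angular": [0,0,0]},
  {"fingers": 40,"delta_pos": [0,0,0],"angular": [0,0,0]},
  {"fingers": 40,"delta_pos": [0,0,-47],"angular": [0,0,0]},
  {"fingers": 40,"delta_pos": [-20,6,-47],"angular": [0,0,-8.5]},
  {"fingers": 40,"delta_pos": [-40,13,-47],"angular": [0,0,-17]},
  {"fingers": 40,"delta_pos": [-60,19,-47],"angular": [0,0,-25.5]},
  {"fingers": 40,"delta_pos": [-80,25,-47],"angular": [0,0,-34]},
  {"fingers": 40,"delta_pos": [-100,32,-47],"angular": [0,0,-42.5]},
  {"fingers": 40,"delta_pos": [-123,40,-47],"angular": [0,0,-51]},
  {"fingers": 40,"delta_pos": [-123,40,-47],"angular": [0,0,-59]},
])

```text
clock: 17.4
tool_pos: [0.4647, -0.0469, 0.1778]
orientation: [-179.8, -0.2, -35.4]
force: [0.1, 0.5, 0.4]
opening: 0.0402
gripper_force: 0.0
```

>>> apply_moves([
  {"fingers": 40,"delta_pos": [0,0,0],"angular": [0,0,-8.5]},
  {"fingers": 40,"delta_pos": [0,0,0],"angular": [0,0,-17]},
  {"fingers": 40,"delta_pos": [0,0,0],"angular": [0,0,-25.5]},
  {"fingers": 40,"delta_pos": [0,0,0],"angular": [0,0,-34]},
  {"fingers": 40,"delta_pos": [0,0,0],"angular": [0,0,-42.5]},
  {"fingers": 40,"delta_pos": [0,0,0],"angular": [0,0,-46]},
  {"fingers": 40,"delta_pos": [0,0,0],"angular": [0,0,-46]},
])

```text
clock: 18.1
tool_pos: [0.4652, -0.0487, 0.1776]
orientation: [180.0, -0.2, 10.2]
force: [-0.7, -0.1, 0.1]
opening: 0.0401
gripper_force: 0.0
```

```bash
python3 d.py .4675 -.0500 .1312 10
```

```text
t 18.1 pos [ 0.4652 -0.0487  0.1776] rpy [180.   -0.2  10.2] q6 81.9 F [-0.7 -0.1  0.1] M [-0.097  0.125 -0.015] op 40.1
dpos [ 1.9  1.7 46.4] ang [ 0.  -0.2  0.2]
```

>>> apply_moves([
  {"fingers": 40,"delta_pos": [1.9,1.7,30],"angular": [0,0,0]},
  {"fingers": 40,"delta_pos": [1.9,1.7,46],"angular": [0,0,0]},
  {"fingers": 0,"delta_pos": [1.9,1.7,46],"angular": [0,0,0]},
  {"fingers": 0,"delta_pos": [1.9,1.7,46],"angular": [0,0,0]},
  {"fingers": 0,"delta_pos": [1.9,1.7,46],"angular": [0,0,0]},
  {"fingers": 0,"delta_pos": [1.9,1.7,46],"angular": [0,0,0]},
  {"fingers": 0,"delta_pos": [1.9,1.7,46],"angular": [0,0,0]},
  {"fingers": 0,"delta_pos": [1.9,1.7,46],"angular": [0,0,0]},
])

```text
clock: 18.9
tool_pos: [0.4681, -0.0496, 0.1327]
orientation: [180.0, -0.3, 10.1]
force: [-1.5, 5.9, 4.5]
opening: 0.0101
gripper_force: 31.2
```

```bash
python3 d.py
```

```text
t 18.9 pos [ 0.4681 -0.0496  0.1327] rpy [180.   -0.3  10.1] q6 82.0 F [-1.5  5.9  4.5] M [ 2.255  0.97  -0.015] op 10.1
```

>>> apply_moves([
  {"fingers": 0,"delta_pos": [0,0,-0.3],"angular": [0,0,8.4]},
  {"fingers": 0,"delta_pos": [0,0,0.1],"angular": [0,0,16.8]},
  {"fingers": 0,"delta_pos": [0,0,0.5],"angular": [0,0,25.2]},
  {"fingers": 0,"delta_pos": [0,0,0.9],"angular": [0,0,33.6]},
  {"fingers": 0,"delta_pos": [0,0,1.2],"angular": [0,0,41]},
  {"fingers": 0,"delta_pos": [0,0,1.2],"angular": [0,0,41]},
])

```text
clock: 19.5
tool_pos: [0.4678, -0.0505, 0.1313]
orientation: [-179.9, -0.3, -31.0]
force: [-0.2, -1.2, 3.9]
opening: 0.0098
gripper_force: 30.3
```

```bash
python3 d.py .6205 -.1481 .178 -45.5
```

```text
t 19.5 pos [ 0.4678 -0.0505  0.1313] rpy [-179.9   -0.3  -31. ] q6 40.9 F [-0.2 -1.2  3.9] M [-0.275  0.338  0.209] op 9.8
dpos [181.3   4.9 -46. ] ang [-0.1 -0.2 14.5]
```

>>> apply_moves([
  {"fingers": 40,"delta_pos": [0,0,0],"angular": [0,0,0]},
  {"fingers": 40,"delta_pos": [0,0,0],"angular": [0,0,0]},
  {"fingers": 40,"delta_pos": [0,0,-46],"angular": [0,0,0]},
  {"fingers": 40,"delta_pos": [45,1,-46],"angular": [0,0,5]},
  {"fingers": 40,"delta_pos": [90,2,-46],"angular": [0,0,10]},
  {"fingers": 40,"delta_pos": [135,3,-46],"angular": [0,0,14.5]},
  {"fingers": 40,"delta_pos": [181,5,-46],"angular": [0,0,14.5]},
  {"fingers": 40,"delta_pos": [181,5,-46],"angular": [0,0,14.5]},
  {"fingers": 40,"delta_pos": [181,5,-46],"angular": [0,0,14.5]},
])

```text
clock: 20.4
tool_pos: [0.6197, -0.1485, 0.1753]
orientation: [-180.0, -0.0, -45.4]
force: [-0.5, 1.8, 0.9]
opening: 0.04
gripper_force: 0.0
```

```bash
python3 d.py .6209 -.1481 .1312 -45.5
```

```text
t 20.4 pos [ 0.6197 -0.1485  0.1753] rpy [-180.    -0.   -45.4] q6 40.5 F [-0.5  1.8  0.9] M [0.051 0.235 0.018] op 40.0
dpos [ 0.6 -1.2 44.1] ang [-0.  -0.   0.1]
```

>>> apply_moves([
  {"fingers": 40,"delta_pos": [0.6,-1,30],"angular": [0,0,0]},
  {"fingers": 40,"delta_pos": [0.6,-1,44],"angular": [0,0,0]},
  {"fingers": 0,"delta_pos": [0.6,-1,44],"angular": [0,0,0]},
  {"fingers": 0,"delta_pos": [0.6,-1,44],"angular": [0,0,0]},
  {"fingers": 0,"delta_pos": [0.6,-1,44],"angular": [0,0,0]},
  {"fingers": 0,"delta_pos": [0.6,-1,44],"angular": [0,0,0]},
  {"fingers": 0,"delta_pos": [0.6,-1,44],"angular": [0,0,0]},
  {"fingers": 0,"delta_pos": [0.6,-1,44],"angular": [0,0,0]},
])

```text
clock: 21.2
tool_pos: [0.6211, -0.148, 0.1341]
orientation: [-179.9, -0.2, -45.4]
force: [-3.6, -1.9, 6.6]
opening: 0.0099
gripper_force: 30.0
```

```bash
python3 d.py
```

```text
t 21.2 pos [ 0.6211 -0.148   0.1341] rpy [-179.9   -0.2  -45.4] q6 40.4 F [-3.6 -1.9  6.6] M [-0.873  1.409 -0.05 ] op 9.9
```

>>> apply_moves([
  {"fingers": 0,"delta_pos": [0,0,-0.3],"angular": [0,0,8.4]},
  {"fingers": 0,"delta_pos": [0,0,0.1],"angular": [0,0,16.8]},
  {"fingers": 0,"delta_pos": [0,0,0.5],"angular": [0,0,25.2]},
  {"fingers": 0,"delta_pos": [0,0,0.9],"angular": [0,0,33.6]},
  {"fingers": 0,"delta_pos": [0,0,1.2],"angular": [0,0,41]},
  {"fingers": 0,"delta_pos": [0,0,1.2],"angular": [0,0,41]},
])

```text
clock: 21.8
tool_pos: [0.6215, -0.1479, 0.1329]
orientation: [-179.8, -0.1, -86.7]
force: [-1.8, -1.7, 4.4]
opening: 0.0098
gripper_force: 30.0
```

```bash
python3 d.py .5935 -.0225 .177 -78
```

```text
t 21.8 pos [ 0.6215 -0.1479  0.1329] rpy [-1.798e+02 -1.000e-01 -8.670e+01] q6 -0.9 F [-1.8 -1.7  4.4] M [-0.625  0.866  0.209] op 9.8
dpos [-126.7   20.5  -44.4] ang [-0.2 -0.1 -8.7]
```

>>> apply_moves([
  {"fingers": 40,"delta_pos": [0,0,0],"angular": [0,0,0]},
  {"fingers": 40,"delta_pos": [0,0,0],"angular": [0,0,0]},
  {"fingers": 40,"delta_pos": [0,0,-45],"angular": [0,0,0]},
  {"fingers": 40,"delta_pos": [-42,7,-45],"angular": [0,0,-4]},
  {"fingers": 40,"delta_pos": [-84,14,-45],"angular": [0,0,-8.5]},
  {"fingers": 40,"delta_pos": [-127,20.5,-45],"angular": [0,0,-8.5]},
  {"fingers": 40,"delta_pos": [-127,20.5,-45],"angular": [0,0,-8.5]},
  {"fingers": 40,"delta_pos": [-127,20.5,-45],"angular": [0,0,-8.5]},
])

```text
clock: 22.6
tool_pos: [0.5927, -0.0207, 0.1768]
orientation: [-179.8, -0.1, -77.8]
force: [0.4, 0.2, 0.7]
opening: 0.0397
gripper_force: 0.0
```

```bash
python3 d.py .5935 -.0223 .130 -78
```

```text
t 22.6 pos [ 0.5927 -0.0207  0.1768] rpy [-1.798e+02 -1.000e-01 -7.780e+01] q6 -4.7 F [0.4 0.2 0.7] M [0.003 0.116 0.033] op 39.7
dpos [ 1.7 -0.2 46.8] ang [-0.2 -0.1  0.2]
```

>>> apply_moves([
  {"fingers": 40,"delta_pos": [1.7,-0.2,30],"angular": [0,0,0]},
  {"fingers": 40,"delta_pos": [1.7,-0.2,46.5],"angular": [0,0,0]},
  {"fingers": 0,"delta_pos": [1.7,-0.2,46.5],"angular": [0,0,0]},
  {"fingers": 0,"delta_pos": [1.7,-0.2,46.5],"angular": [0,0,0]},
  {"fingers": 0,"delta_pos": [1.7,-0.2,46.5],"angular": [0,0,0]},
  {"fingers": 0,"delta_pos": [1.7,-0.2,46.5],"angular": [0,0,0]},
  {"fingers": 0,"delta_pos": [1.7,-0.2,46.5],"angular": [0,0,0]},
  {"fingers": 0,"delta_pos": [1.7,-0.2,46.5],"angular": [0,0,0]},
])

```text
clock: 23.4
tool_pos: [0.5939, -0.0238, 0.1312]
orientation: [-179.7, -0.1, -77.9]
force: [-0.8, -1.1, 4.0]
opening: 0.01
gripper_force: 30.5
```

>>> apply_moves([
  {"fingers": 0,"delta_pos": [0,0,-0.8],"angular": [0,0,8]},
  {"fingers": 0,"delta_pos": [0,0,-0.6],"angular": [0,0,15]},
  {"fingers": 0,"delta_pos": [0,0,-0.4],"angular": [0,0,20]},
  {"fingers": 0,"delta_pos": [0,0,-0.4],"angular": [0,0,20]},
])

```text
clock: 23.8
tool_pos: [0.5932, -0.0238, 0.1308]
orientation: [-179.8, -0.0, -98.0]
force: [-1.5, -1.1, 3.1]
opening: 0.0099
gripper_force: 30.5
```

```bash
python3 d.py
```

```text
t 23.8 pos [ 0.5932 -0.0238  0.1308] rpy [-179.8   -0.   -98. ] q6 -24.7 F [-1.5 -1.1  3.1] M [-0.439  0.695  0.188] op 9.9
```

>>> apply_moves([
  {"fingers": 0,"delta_pos": [0,0,0.2],"angular": [0,0,5]},
  {"fingers": 0,"delta_pos": [0,0,0.2],"angular": [0,0,5]},
])

```text
clock: 24.0
tool_pos: [0.593, -0.0238, 0.1306]
orientation: [-179.8, -0.0, -102.9]
force: [-3.8, -0.4, 4.3]
opening: 0.0101
gripper_force: 30.7
```

```bash
python3 d.py
```

```text
t 24.0 pos [ 0.593  -0.0238  0.1306] rpy [-179.8   -0.  -102.9] q6 -29.5 F [-3.8 -0.4  4.3] M [-0.282  1.204  0.236] op 10.1
```

>>> apply_moves([
  {"fingers": 0,"delta_pos": [0,0,0.15],"angular": [0,0,3]},
  {"fingers": 0,"delta_pos": [0,0,0.15],"angular": [0,0,3]},
])

```text
clock: 24.2
tool_pos: [0.5929, -0.0237, 0.1305]
orientation: [-179.8, -0.0, -105.8]
force: [-2.8, -0.7, 4.8]
opening: 0.0096
gripper_force: 30.7
```

```bash
python3 d.py
```

```text
t 24.2 pos [ 0.5929 -0.0237  0.1305] rpy [-179.8   -0.  -105.8] q6 -32.5 F [-2.8 -0.7  4.8] M [-0.146  1.448  0.231] op 9.6
```

>>> apply_moves([
  {"fingers": 0,"delta_pos": [0,0,0.1],"angular": [0,0,3]},
  {"fingers": 0,"delta_pos": [0,0,0.1],"angular": [0,0,3]},
])

```text
clock: 24.4
tool_pos: [0.5929, -0.0237, 0.1304]
orientation: [-179.8, 0.0, -108.8]
force: [-3.7, -0.7, 5.2]
opening: 0.0101
gripper_force: 30.7
```

```bash
python3 d.py
```

```text
t 24.4 pos [ 0.5929 -0.0237  0.1304] rpy [-179.8    0.  -108.8] q6 -35.5 F [-3.7 -0.7  5.2] M [-0.049  1.657  0.234] op 10.1
```

>>> apply_moves([
  {"fingers": 0,"delta_pos": [0,0,0.1],"angular": [0,0,2.5]},
  {"fingers": 0,"delta_pos": [0,0,0.1],"angular": [0,0,2.5]},
])

```text
clock: 24.6
tool_pos: [0.5928, -0.0237, 0.1303]
orientation: [-179.9, 0.0, -111.2]
force: [-4.1, 0.3, 5.6]
opening: 0.0096
gripper_force: 30.7
```

```bash
python3 d.py
```

```text
t 24.6 pos [ 0.5928 -0.0237  0.1303] rpy [-179.9    0.  -111.2] q6 -37.9 F [-4.1  0.3  5.6] M [-0.022  1.746  0.207] op 9.6
```

>>> apply_moves([
  {"fingers": 0,"delta_pos": [0,0,0],"angular": [0,0,3]},
  {"fingers": 0,"delta_pos": [0,0,0],"angular": [0,0,3]},
])

```text
clock: 24.8
tool_pos: [0.5927, -0.0237, 0.1302]
orientation: [-179.9, 0.0, -114.3]
force: [-4.8, 0.5, 5.1]
opening: 0.0097
gripper_force: 30.8
```

```bash
python3 d.py
```

```text
t 24.8 pos [ 0.5927 -0.0237  0.1302] rpy [-179.9    0.  -114.3] q6 -40.9 F [-4.8  0.5  5.1] M [0.182 1.875 0.247] op 9.7
```

>>> apply_moves([
  {"fingers": 0,"delta_pos": [0,0,0],"angular": [0,0,2.5]},
  {"fingers": 0,"delta_pos": [0,0,0],"angular": [0,0,2.5]},
])

```text
clock: 25.0
tool_pos: [0.5926, -0.0236, 0.1302]
orientation: [-179.9, 0.0, -116.7]
force: [-4.9, 0.8, 5.0]
opening: 0.0097
gripper_force: 30.8
```

```bash
python3 d.py
```

```text
t 25.0 pos [ 0.5926 -0.0236  0.1302] rpy [-179.9    0.  -116.7] q6 -43.4 F [-4.9  0.8  5. ] M [0.26  1.957 0.238] op 9.7
```

>>> apply_moves([
  {"fingers": 0,"delta_pos": [0,0,0],"angular": [0,0,3]},
  {"fingers": 0,"delta_pos": [0,0,0],"angular": [0,0,3]},
])

```text
clock: 25.2
tool_pos: [0.5925, -0.0236, 0.1301]
orientation: [-179.9, 0.0, -119.8]
force: [-4.8, 1.5, 5.7]
opening: 0.0097
gripper_force: 31.0
```

```bash
python3 d.py
```

```text
t 25.2 pos [ 0.5925 -0.0236  0.1301] rpy [-179.9    0.  -119.8] q6 -46.4 F [-4.8  1.5  5.7] M [0.405 2.082 0.207] op 9.7
```

>>> apply_moves([
  {"fingers": 0,"delta_pos": [0,0,0],"angular": [0,0,2]},
  {"fingers": 0,"delta_pos": [0,0,0],"angular": [0,0,2]},
])

```text
clock: 25.4
tool_pos: [0.5925, -0.0235, 0.1301]
orientation: [-179.9, 0.0, -121.7]
force: [-5.1, 1.0, 6.5]
opening: 0.0101
gripper_force: 31.0
```

```bash
python3 d.py .4942 -.1758 .177 -87
```

```text
t 25.4 pos [ 0.5925 -0.0235  0.1301] rpy [-179.9    0.  -121.7] q6 -48.4 F [-5.1  1.   6.5] M [0.485 2.131 0.29 ] op 10.1
dpos [181.2   3.4 -47. ] ang [ -0.1  -0.  -34.7]
```

>>> apply_moves([
  {"fingers": 40,"delta_pos": [0,0,0],"angular": [0,0,0]},
  {"fingers": 40,"delta_pos": [0,0,0],"angular": [0,0,0]},
  {"fingers": 40,"delta_pos": [0,0,-47],"angular": [0,0,0]},
  {"fingers": 40,"delta_pos": [45,1,-47],"angular": [0,0,-8]},
  {"fingers": 40,"delta_pos": [90,2,-47],"angular": [0,0,-16]},
  {"fingers": 40,"delta_pos": [135,3,-47],"angular": [0,0,-24]},
  {"fingers": 40,"delta_pos": [181,3.4,-47],"angular": [0,0,-32]},
  {"fingers": 40,"delta_pos": [181,3.4,-47],"angular": [0,0,-34.7]},
  {"fingers": 40,"delta_pos": [181,3.4,-47],"angular": [0,0,-34.7]},
])

```text
clock: 26.3
tool_pos: [0.4945, -0.1764, 0.177]
orientation: [-179.7, -0.0, -87.2]
force: [-0.0, -0.1, -0.3]
opening: 0.0399
gripper_force: 0.0
```

```bash
python3 d.py .4940 -.1762 .1300 -87
```

```text
t 26.3 pos [ 0.4945 -0.1764  0.177 ] rpy [-179.7   -0.   -87.2] q6 0.9 F [-0.  -0.1 -0.3] M [ 0.023  0.044 -0.003] op 39.9
dpos [-0.3  0.7 47. ] ang [-0.3 -0.  -0.2]
```

>>> apply_moves([
  {"fingers": 40,"delta_pos": [-0.3,0.7,30],"angular": [0,0,0]},
  {"fingers": 40,"delta_pos": [-0.3,0.7,46.5],"angular": [0,0,0]},
  {"fingers": 0,"delta_pos": [-0.3,0.7,46.5],"angular": [0,0,0]},
  {"fingers": 0,"delta_pos": [-0.3,0.7,46.5],"angular": [0,0,0]},
  {"fingers": 0,"delta_pos": [-0.3,0.7,46.5],"angular": [0,0,0]},
  {"fingers": 0,"delta_pos": [-0.3,0.7,46.5],"angular": [0,0,0]},
  {"fingers": 0,"delta_pos": [-0.3,0.7,46.5],"angular": [0,0,0]},
  {"fingers": 0,"delta_pos": [-0.3,0.7,46.5],"angular": [0,0,0]},
])

```text
clock: 27.1
tool_pos: [0.4944, -0.1751, 0.1311]
orientation: [-179.7, -0.0, -87.2]
force: [-1.8, 1.8, 5.0]
opening: 0.01
gripper_force: 30.0
```

```bash
python3 d.py
```

```text
t 27.1 pos [ 0.4944 -0.1751  0.1311] rpy [-179.7   -0.   -87.2] q6 0.8 F [-1.8  1.8  5. ] M [0.895 0.853 0.051] op 10.0
```

>>> apply_moves([
  {"fingers": 0,"delta_pos": [0,0,-0.8],"angular": [0,0,8]},
  {"fingers": 0,"delta_pos": [0,0,-0.6],"angular": [0,0,15]},
  {"fingers": 0,"delta_pos": [0,0,-0.4],"angular": [0,0,22]},
  {"fingers": 0,"delta_pos": [0,0,-0.2],"angular": [0,0,25]},
  {"fingers": 0,"delta_pos": [0,0,-0.2],"angular": [0,0,25]},
])

```text
clock: 27.6
tool_pos: [0.495, -0.1752, 0.1307]
orientation: [-179.7, 0.1, -112.2]
force: [2.8, 0.2, -2.6]
opening: 0.0098
gripper_force: 30.0
```

```bash
python3 d.py
```

```text
t 27.6 pos [ 0.495  -0.1752  0.1307] rpy [-1.797e+02  1.000e-01 -1.122e+02] q6 -24.3 F [ 2.8  0.2 -2.6] M [-0.029 -1.048  0.228] op 9.8
```

>>> apply_moves([
  {"fingers": 0,"delta_pos": [0,0,0.2],"angular": [0,0,4]},
  {"fingers": 0,"delta_pos": [0,0,0.2],"angular": [0,0,4]},
])

```text
clock: 27.8
tool_pos: [0.495, -0.1752, 0.1306]
orientation: [-179.7, 0.1, -116.2]
force: [4.9, -0.2, -2.8]
opening: 0.0097
gripper_force: 30.0
```

```bash
python3 d.py
```

```text
t 27.8 pos [ 0.495  -0.1752  0.1306] rpy [-1.797e+02  1.000e-01 -1.162e+02] q6 -28.2 F [ 4.9 -0.2 -2.8] M [-0.135 -1.425  0.251] op 9.7
```

>>> apply_moves([
  {"fingers": 0,"delta_pos": [0,0,0.2],"angular": [0,0,4]},
  {"fingers": 0,"delta_pos": [0,0,0.2],"angular": [0,0,4]},
])

```text
clock: 28.0
tool_pos: [0.495, -0.1753, 0.1304]
orientation: [-179.7, 0.1, -120.1]
force: [4.7, -1.1, -2.8]
opening: 0.0098
gripper_force: 30.0
```

```bash
python3 d.py
```

```text
t 28.0 pos [ 0.495  -0.1753  0.1304] rpy [-1.797e+02  1.000e-01 -1.201e+02] q6 -32.1 F [ 4.7 -1.1 -2.8] M [-0.356 -1.763  0.303] op 9.8
```

>>> apply_moves([
  {"fingers": 0,"delta_pos": [0,0,0.15],"angular": [0,0,4]},
  {"fingers": 0,"delta_pos": [0,0,0.15],"angular": [0,0,4]},
])

```text
clock: 28.2
tool_pos: [0.4951, -0.1753, 0.1303]
orientation: [-179.7, 0.1, -124.1]
force: [5.0, -1.2, -4.1]
opening: 0.0095
gripper_force: 30.0
```

```bash
python3 d.py
```

```text
t 28.2 pos [ 0.4951 -0.1753  0.1303] rpy [-1.797e+02  1.000e-01 -1.241e+02] q6 -36.1 F [ 5.  -1.2 -4.1] M [-0.529 -1.965  0.245] op 9.5
```

>>> apply_moves([
  {"fingers": 0,"delta_pos": [0,0,0.1],"angular": [0,0,2]},
  {"fingers": 0,"delta_pos": [0,0,0.1],"angular": [0,0,2]},
])

```text
clock: 28.4
tool_pos: [0.4952, -0.1754, 0.1302]
orientation: [-179.7, 0.1, -126.0]
force: [5.0, -1.5, -3.3]
opening: 0.0099
gripper_force: 30.0
```

```bash
python3 d.py
```

```text
t 28.4 pos [ 0.4952 -0.1754  0.1302] rpy [-1.797e+02  1.000e-01 -1.260e+02] q6 -38.1 F [ 5.  -1.5 -3.3] M [-0.552 -1.919  0.194] op 9.9
```

```bash
cat > m.py <<'E'
from plant import ctrl
import numpy as np
v=[]
for _ in range(8):
    ctrl.snapshot("top"); o=ctrl.get_obs(); v.append([o["moment"][2],*o["force"]])
v=np.array(v);print("t",round(o["clock"],2),"Mz",v[:,0].mean().round(3),"sd",v[:,0].std().round(3),"F",v[:,1:].mean(0).round(1),"yaw",o["orientation"][2].round(1))
E
python3 m.py
```

```text
t 28.8 Mz 0.267 sd 0.017 F [ 5.5 -1.3 -3.3] yaw -126.0
```

>>> apply_moves([
  {"fingers": 0,"delta_pos": [0,0,0.1],"angular": [0,0,3]},
  {"fingers": 0,"delta_pos": [0,0,0.1],"angular": [0,0,3]},
])

```text
clock: 29.0
tool_pos: [0.4953, -0.1754, 0.1302]
orientation: [-179.7, 0.2, -129.1]
force: [5.4, -1.9, -3.1]
opening: 0.0099
gripper_force: 30.0
```

```bash
python3 m.py
```

```text
t 29.4 Mz 0.261 sd 0.009 F [ 5.2 -1.4 -3.1] yaw -129.0
```

```bash
python3 d.py .4677 -.0500 .177 -23
```

```text
t 29.4 pos [ 0.4952 -0.1754  0.1302] rpy [-179.7    0.2 -129. ] q6 -41.0 F [ 5.3 -1.8 -3. ] M [-0.625 -1.879  0.254] op 10.0
dpos [-80.3 100.  -47.1] ang [  -0.3   -0.2 -106. ]
```

>>> apply_moves([
  {"fingers": 40,"delta_pos": [0,0,0],"angular": [0,0,0]},
  {"fingers": 40,"delta_pos": [0,0,0],"angular": [0,0,0]},
  {"fingers": 40,"delta_pos": [0,0,-47],"angular": [0,0,0]},
  {"fingers": 40,"delta_pos": [-15,17,-47],"angular": [0,0,-8.5]},
  {"fingers": 40,"delta_pos": [-30,34,-47],"angular": [0,0,-17]},
  {"fingers": 40,"delta_pos": [-45,51,-47],"angular": [0,0,-25.5]},
  {"fingers": 40,"delta_pos": [-60,68,-47],"angular": [0,0,-34]},
  {"fingers": 40,"delta_pos": [-70,85,-47],"angular": [0,0,-42.5]},
  {"fingers": 40,"delta_pos": [-80,100,-47],"angular": [0,0,-51]},
  {"fingers": 40,"delta_pos": [-80,100,-47],"angular": [0,0,-59]},
])

```text
clock: 30.4
tool_pos: [0.4655, -0.0489, 0.1764]
orientation: [-179.9, -0.1, -69.7]
force: [0.2, -0.3, 1.1]
opening: 0.0399
gripper_force: 0.0
```

>>> apply_moves([
  {"fingers": 40,"delta_pos": [0,0,0],"angular": [0,0,-8.5]},
  {"fingers": 40,"delta_pos": [0,0,0],"angular": [0,0,-17]},
  {"fingers": 40,"delta_pos": [0,0,0],"angular": [0,0,-25.5]},
  {"fingers": 40,"delta_pos": [0,0,0],"angular": [0,0,-34]},
  {"fingers": 40,"delta_pos": [0,0,0],"angular": [0,0,-42.5]},
  {"fingers": 40,"delta_pos": [0,0,0],"angular": [0,0,-47]},
  {"fingers": 40,"delta_pos": [0,0,0],"angular": [0,0,-47]},
])

```text
clock: 31.1
tool_pos: [0.4661, -0.0503, 0.1763]
orientation: [180.0, -0.1, -23.1]
force: [0.2, 0.3, 0.6]
opening: 0.0399
gripper_force: 0.0
```

```bash
python3 d.py .4677 -.0505 .1300 -23
```

```text
t 31.1 pos [ 0.4661 -0.0503  0.1763] rpy [ 1.80e+02 -1.00e-01 -2.31e+01] q6 48.8 F [0.2 0.3 0.6] M [ 0.019  0.144 -0.015] op 39.9
dpos [ 1.5 -0.4 46.3] ang [ 0.  -0.1 -0.1]
```

>>> apply_moves([
  {"fingers": 40,"delta_pos": [1.5,-0.4,30],"angular": [0,0,0]},
  {"fingers": 40,"delta_pos": [1.5,-0.4,46],"angular": [0,0,0]},
  {"fingers": 0,"delta_pos": [1.5,-0.4,46],"angular": [0,0,0]},
  {"fingers": 0,"delta_pos": [1.5,-0.4,46],"angular": [0,0,0]},
  {"fingers": 0,"delta_pos": [1.5,-0.4,46],"angular": [0,0,0]},
  {"fingers": 0,"delta_pos": [1.5,-0.4,46],"angular": [0,0,0]},
  {"fingers": 0,"delta_pos": [1.5,-0.4,46],"angular": [0,0,0]},
  {"fingers": 0,"delta_pos": [1.5,-0.4,46],"angular": [0,0,0]},
])

```text
clock: 31.9
tool_pos: [0.469, -0.0506, 0.1314]
orientation: [-180.0, -0.3, -23.2]
force: [-0.8, -4.1, 5.2]
opening: 0.0098
gripper_force: 30.0
```

>>> apply_moves([
  {"fingers": 0,"delta_pos": [0,0,-0.6],"angular": [0,0,8]},
  {"fingers": 0,"delta_pos": [0,0,-0.4],"angular": [0,0,15]},
  {"fingers": 0,"delta_pos": [0,0,-0.1],"angular": [0,0,22]},
  {"fingers": 0,"delta_pos": [0,0,0],"angular": [0,0,25]},
  {"fingers": 0,"delta_pos": [0,0,0],"angular": [0,0,25]},
])

```text
clock: 32.4
tool_pos: [0.4684, -0.0514, 0.1307]
orientation: [-180.0, -0.2, -48.3]
force: [0.5, -7.9, 0.8]
opening: 0.0097
gripper_force: 30.0
```

```bash
python3 m.py
```

```text
t 32.8 Mz 0.205 sd 0.042 F [ 0.8 -8.5 -0. ] yaw -48.2
```

>>> apply_moves([
  {"fingers": 0,"delta_pos": [0,0,0.2],"angular": [0,0,5]},
  {"fingers": 0,"delta_pos": [0,0,0.2],"angular": [0,0,5]},
])

```text
clock: 33.0
tool_pos: [0.4681, -0.0515, 0.1305]
orientation: [-180.0, -0.2, -53.4]
force: [-0.2, -9.2, 1.1]
opening: 0.0096
gripper_force: 30.0
```

```bash
python3 m.py
```

```text
t 33.4 Mz 0.173 sd 0.032 F [ 0.3 -9.7  0.7] yaw -53.2
```

>>> apply_moves([
  {"fingers": 0,"delta_pos": [0,0,0.2],"angular": [0,0,4]},
  {"fingers": 0,"delta_pos": [0,0,0.2],"angular": [0,0,4]},
])

```text
clock: 33.6
tool_pos: [0.468, -0.0516, 0.1303]
orientation: [-180.0, -0.2, -57.3]
force: [-0.3, -9.0, 0.9]
opening: 0.0101
gripper_force: 30.0
```

```bash
python3 m.py
```

```text
t 34.0 Mz 0.211 sd 0.02 F [-0.3 -9.5  1.7] yaw -57.2
```

>>> apply_moves([
  {"fingers": 0,"delta_pos": [0.6,0.4,0.2],"angular": [0,0,5]},
  {"fingers": 0,"delta_pos": [0.6,0.4,0.2],"angular": [0,0,5]},
])

```text
clock: 34.2
tool_pos: [0.4679, -0.0519, 0.1302]
orientation: [-180.0, -0.1, -62.4]
force: [-2.9, -5.7, 3.9]
opening: 0.0097
gripper_force: 30.0
```

```bash
python3 m.py
```

```text
t 34.6 Mz 0.203 sd 0.028 F [-2.2 -5.6  4.2] yaw -62.2
```

>>> apply_moves([
  {"fingers": 0,"delta_pos": [0,0,0.1],"angular": [0,0,4]},
  {"fingers": 0,"delta_pos": [0,0,0.1],"angular": [0,0,4]},
])

```text
clock: 34.8
tool_pos: [0.4677, -0.052, 0.1302]
orientation: [-180.0, -0.2, -66.3]
force: [-2.8, -5.8, 6.5]
opening: 0.0096
gripper_force: 30.0
```

```bash
python3 m.py; python3 d.py .6213 -.148 .1765 -78.5
```

```text
t 35.2 Mz 0.223 sd 0.031 F [-3.3 -5.9  5.6] yaw -66.2
t 35.2 pos [ 0.4677 -0.0519  0.1302] rpy [-180.    -0.2  -66.2] q6 5.8 F [-2.7 -5.7  5.7] M [-2.326  1.379  0.182] op 9.7
dpos [ 150.  -101.8  -45.8] ang [-0.  -0.1 12.3]
```

>>> apply_moves([
  {"fingers": 40,"delta_pos": [0,0,0],"angular": [0,0,0]},
  {"fingers": 40,"delta_pos": [0,0,0],"angular": [0,0,0]},
  {"fingers": 40,"delta_pos": [0,0,-46],"angular": [0,0,0]},
  {"fingers": 40,"delta_pos": [37,-25,-46],"angular": [0,0,4]},
  {"fingers": 40,"delta_pos": [75,-51,-46],"angular": [0,0,8]},
  {"fingers": 40,"delta_pos": [112,-76,-46],"angular": [0,0,12.3]},
  {"fingers": 40,"delta_pos": [150,-102,-46],"angular": [0,0,12.3]},
  {"fingers": 40,"delta_pos": [150,-102,-46],"angular": [0,0,12.3]},
  {"fingers": 40,"delta_pos": [150,-102,-46],"angular": [0,0,12.3]},
])

```text
clock: 36.1
tool_pos: [0.6227, -0.1474, 0.175]
orientation: [-179.9, -0.0, -78.6]
force: [-0.5, -0.1, -1.0]
opening: 0.0401
gripper_force: 0.0
```

```bash
python3 d.py .6209 -.1483 .1305 -78.5
```

```text
t 36.1 pos [ 0.6227 -0.1474  0.175 ] rpy [-179.9   -0.   -78.6] q6 7.2 F [-0.5 -0.1 -1. ] M [0.086 0.219 0.038] op 40.1
dpos [ 0.5  2.1 44.5] ang [-0.1 -0.  -0.1]
```

>>> apply_moves([
  {"fingers": 40,"delta_pos": [0.5,1.8,30],"angular": [0,0,0]},
  {"fingers": 40,"delta_pos": [0.5,1.8,44.5],"angular": [0,0,0]},
  {"fingers": 0,"delta_pos": [0.5,1.8,44.5],"angular": [0,0,0]},
  {"fingers": 0,"delta_pos": [0.5,1.8,44.5],"angular": [0,0,0]},
  {"fingers": 0,"delta_pos": [0.5,1.8,44.5],"angular": [0,0,0]},
  {"fingers": 0,"delta_pos": [0.5,1.8,44.5],"angular": [0,0,0]},
  {"fingers": 0,"delta_pos": [0.5,1.8,44.5],"angular": [0,0,0]},
  {"fingers": 0,"delta_pos": [0.5,1.8,44.5],"angular": [0,0,0]},
])

```text
clock: 36.9
tool_pos: [0.6213, -0.1479, 0.1329]
orientation: [-179.7, -0.1, -78.5]
force: [-0.4, 0.5, 4.5]
opening: 0.0101
gripper_force: 30.0
```

>>> apply_moves([
  {"fingers": 0,"delta_pos": [0,0,-0.6],"angular": [0,0,8]},
  {"fingers": 0,"delta_pos": [0,0,-0.4],"angular": [0,0,15]},
  {"fingers": 0,"delta_pos": [0,0,-0.1],"angular": [0,0,22]},
  {"fingers": 0,"delta_pos": [0,0,0],"angular": [0,0,29]},
  {"fingers": 0,"delta_pos": [0,0,0],"angular": [0,0,29]},
])

```text
clock: 37.4
tool_pos: [0.6216, -0.1479, 0.1323]
orientation: [-179.7, 0.0, -107.6]
force: [2.8, 0.6, -0.2]
opening: 0.0095
gripper_force: 30.0
```

```bash
python3 m.py
```

```text
t 37.8 Mz 0.207 sd 0.028 F [3.3 0.7 0.6] yaw -107.5
```

>>> apply_moves([
  {"fingers": 0,"delta_pos": [0,0,0.2],"angular": [0,0,5]},
  {"fingers": 0,"delta_pos": [0,0,0.2],"angular": [0,0,5]},
])

```text
clock: 38.0
tool_pos: [0.6216, -0.1479, 0.1323]
orientation: [-179.7, 0.1, -112.6]
force: [5.0, 1.3, 2.1]
opening: 0.0094
gripper_force: 30.0
```

```bash
python3 m.py
```

```text
t 38.4 Mz 0.239 sd 0.018 F [4.8 1.1 2.4] yaw -112.4
```

>>> apply_moves([
  {"fingers": 0,"delta_pos": [0,0,0.2],"angular": [0,0,4]},
  {"fingers": 0,"delta_pos": [0,0,0.2],"angular": [0,0,4]},
])

```text
clock: 38.6
tool_pos: [0.6217, -0.148, 0.1322]
orientation: [-179.7, 0.1, -116.5]
force: [6.0, 0.8, 3.7]
opening: 0.01
gripper_force: 30.0
```

```bash
python3 m.py
```

```text
t 39.0 Mz 0.258 sd 0.027 F [5.1 0.8 4.2] yaw -116.3
```

>>> apply_moves([
  {"fingers": 0,"delta_pos": [0,0,0],"angular": [0,0,4]},
  {"fingers": 0,"delta_pos": [0,0,0],"angular": [0,0,4]},
])

```text
clock: 39.2
tool_pos: [0.6217, -0.148, 0.1322]
orientation: [-179.7, 0.1, -120.5]
force: [5.5, 2.0, 4.1]
opening: 0.01
gripper_force: 30.0
```

```bash
python3 m.py
```

```text
t 39.6 Mz 0.256 sd 0.03 F [5.5 1.  3.9] yaw -120.3
```

>>> apply_moves([
  {"fingers": 0,"delta_pos": [0,0,0],"angular": [0,0,2]},
  {"fingers": 0,"delta_pos": [0,0,0],"angular": [0,0,2]},
])

```text
clock: 39.8
tool_pos: [0.6217, -0.148, 0.1322]
orientation: [-179.7, 0.1, -122.4]
force: [5.9, 1.2, 4.7]
opening: 0.0096
gripper_force: 30.0
```

```bash
python3 m.py;  python3 d.py .5932 -.0230 .1765 -110.5
```

```text
t 40.2 Mz 0.293 sd 0.028 F [5.2 1.1 4.2] yaw -122.3
t 40.2 pos [ 0.6217 -0.148   0.1322] rpy [-1.797e+02  1.000e-01 -1.223e+02] q6 -36.5 F [5.  1.  3.9] M [ 0.342 -1.903  0.294] op 10.3
dpos [-90.4  90.7 -44.5] ang [ -0.3   0.1 -11.8]
```

>>> apply_moves([
  {"fingers": 40,"delta_pos": [0,0,0],"angular": [0,0,0]},
  {"fingers": 40,"delta_pos": [0,0,0],"angular": [0,0,0]},
  {"fingers": 40,"delta_pos": [0,0,-45],"angular": [0,0,0]},
  {"fingers": 40,"delta_pos": [-30,30,-45],"angular": [0,0,-4]},
  {"fingers": 40,"delta_pos": [-60,60,-45],"angular": [0,0,-8]},
  {"fingers": 40,"delta_pos": [-90,90,-45],"angular": [0,0,-11]},
  {"fingers": 40,"delta_pos": [-90,90,-45],"angular": [0,0,-11]},
  {"fingers": 40,"delta_pos": [-90,90,-45],"angular": [0,0,-11]},
])

```text
clock: 41.0
tool_pos: [0.5916, -0.0231, 0.1757]
orientation: [-180.0, -0.1, -111.4]
force: [-0.4, 0.2, 0.9]
opening: 0.04
gripper_force: 0.0
```

```bash
python3 d.py .5926 -.0228 .1295 -111.5
```

```text
t 41.0 pos [ 0.5916 -0.0231  0.1757] rpy [-1.800e+02 -1.000e-01 -1.114e+02] q6 -38.1 F [-0.4  0.2  0.9] M [-0.028  0.012 -0.018] op 40.0
dpos [-0.7 -0.8 46.2] ang [-0.  -0.1  0.1]
```

>>> apply_moves([
  {"fingers": 40,"delta_pos": [-0.7,-0.8,30],"angular": [0,0,0]},
  {"fingers": 40,"delta_pos": [-0.7,-0.8,46],"angular": [0,0,0]},
  {"fingers": 0,"delta_pos": [-0.7,-0.8,46],"angular": [0,0,0]},
  {"fingers": 0,"delta_pos": [-0.7,-0.8,46],"angular": [0,0,0]},
  {"fingers": 0,"delta_pos": [-0.7,-0.8,46],"angular": [0,0,0]},
  {"fingers": 0,"delta_pos": [-0.7,-0.8,46],"angular": [0,0,0]},
  {"fingers": 0,"delta_pos": [-0.7,-0.8,45.5],"angular": [0,0,0]},
  {"fingers": 0,"delta_pos": [-0.7,-0.8,45.5],"angular": [0,0,0]},
])

```text
clock: 41.8
tool_pos: [0.5931, -0.023, 0.1314]
orientation: [-179.9, 0.0, -111.5]
force: [-6.4, 3.4, 3.1]
opening: 0.0098
gripper_force: 30.0
```

>>> apply_moves([
  {"fingers": 0,"delta_pos": [0,0,0],"angular": [0,0,7]},
  {"fingers": 0,"delta_pos": [0,0,0],"angular": [0,0,12]},
  {"fingers": 0,"delta_pos": [0,0,0],"angular": [0,0,12]},
])

```text
clock: 42.1
tool_pos: [0.5929, -0.0229, 0.1313]
orientation: [-179.9, 0.0, -123.7]
force: [-6.6, 3.3, 4.0]
opening: 0.0099
gripper_force: 30.0
```

```bash
python3 m.py
```

```text
t 42.5 Mz 0.264 sd 0.034 F [-5.9  4.1  3.8] yaw -123.5
```

>>> apply_moves([
  {"fingers": 0,"delta_pos": [0,0,0],"angular": [0,0,3]},
  {"fingers": 0,"delta_pos": [0,0,0],"angular": [0,0,3]},
])

```text
clock: 42.7
tool_pos: [0.5929, -0.0229, 0.1313]
orientation: [-179.9, 0.0, -126.6]
force: [-5.7, 4.5, 4.3]
opening: 0.0099
gripper_force: 30.0
```

```bash
python3 m.py
```

```text
t 43.1 Mz 0.264 sd 0.033 F [-6.5  3.9  4.5] yaw -126.5
```

>>> apply_moves([
  {"fingers": 0,"delta_pos": [0,0,-0.2],"angular": [0,0,3]},
  {"fingers": 0,"delta_pos": [0,0,-0.2],"angular": [0,0,3]},
])

```text
clock: 43.3
tool_pos: [0.5928, -0.0229, 0.1313]
orientation: [-180.0, 0.0, -129.6]
force: [-6.4, 3.9, 3.0]
opening: 0.0097
gripper_force: 30.0
```

```bash
python3 m.py
```

```text
t 43.7 Mz 0.298 sd 0.015 F [-6.2  4.   3. ] yaw -129.5
```

>>> apply_moves([
  {"fingers": 0,"delta_pos": [0,0,0],"angular": [0,0,1.5]},
  {"fingers": 0,"delta_pos": [0,0,0],"angular": [0,0,1.5]},
])

```text
clock: 43.9
tool_pos: [0.5928, -0.0228, 0.1313]
orientation: [-180.0, 0.0, -131.1]
force: [-5.6, 3.2, 2.6]
opening: 0.0101
gripper_force: 30.0
```

```bash
python3 m.py; python3 d.py .4952 -.1758 .1765 -119.5
```

```text
t 44.3 Mz 0.277 sd 0.036 F [-6.2  4.2  2.7] yaw -131.0
t 44.3 pos [ 0.5928 -0.0228  0.1313] rpy [-180.    0. -131.] q6 -57.7 F [-6.7  4.1  2.8] M [1.687 2.4   0.232] op 9.8
dpos [179.4 -26.8 -45.3] ang [ -0.    0.  -11.5]
```

>>> apply_moves([
  {"fingers": 40,"delta_pos": [0,0,0],"angular": [0,0,0]},
  {"fingers": 40,"delta_pos": [0,0,0],"angular": [0,0,0]},
  {"fingers": 40,"delta_pos": [0,0,-46],"angular": [0,0,0]},
  {"fingers": 40,"delta_pos": [45,-7,-46],"angular": [0,0,-4]},
  {"fingers": 40,"delta_pos": [90,-14,-46],"angular": [0,0,-8]},
  {"fingers": 40,"delta_pos": [135,-21,-46],"angular": [0,0,-12]},
  {"fingers": 40,"delta_pos": [179,-27,-46],"angular": [0,0,-12]},
  {"fingers": 40,"delta_pos": [179,-27,-46],"angular": [0,0,-12]},
  {"fingers": 40,"delta_pos": [179,-27,-46],"angular": [0,0,-12]},
])

```text
clock: 45.2
tool_pos: [0.4972, -0.1771, 0.1777]
orientation: [-179.7, 0.1, -119.2]
force: [1.3, -0.2, -0.3]
opening: 0.0395
gripper_force: 0.0
```

```bash
python3 d.py .4952 -.1760 .1298 -119
```

```text
t 45.2 pos [ 0.4972 -0.1771  0.1777] rpy [-1.797e+02  1.000e-01 -1.192e+02] q6 -30.9 F [ 1.3 -0.2 -0.3] M [0.022 0.012 0.02 ] op 39.5
dpos [ 0.2  2.5 47.9] ang [-0.3  0.1 -0.2]
```

>>> apply_moves([
  {"fingers": 40,"delta_pos": [0.2,1.2,30],"angular": [0,0,0]},
  {"fingers": 40,"delta_pos": [0.2,1.2,47],"angular": [0,0,0]},
  {"fingers": 0,"delta_pos": [0.2,1.2,47],"angular": [0,0,0]},
  {"fingers": 0,"delta_pos": [0.2,1.2,47],"angular": [0,0,0]},
  {"fingers": 0,"delta_pos": [0.2,1.2,47],"angular": [0,0,0]},
  {"fingers": 0,"delta_pos": [0.2,1.2,47],"angular": [0,0,0]},
  {"fingers": 0,"delta_pos": [0.2,1.2,46.5],"angular": [0,0,0]},
  {"fingers": 0,"delta_pos": [0.2,1.2,46.5],"angular": [0,0,0]},
])

```text
clock: 46.0
tool_pos: [0.4956, -0.1749, 0.1308]
orientation: [-179.9, 0.1, -119.0]
force: [-3.0, 5.9, 3.3]
opening: 0.01
gripper_force: 30.0
```

>>> apply_moves([
  {"fingers": 0,"delta_pos": [0,0,0],"angular": [0,0,7]},
  {"fingers": 0,"delta_pos": [0,0,0],"angular": [0,0,12]},
  {"fingers": 0,"delta_pos": [0,0,0],"angular": [0,0,12]},
])

```text
clock: 46.3
tool_pos: [0.496, -0.1751, 0.1308]
orientation: [-179.8, 0.1, -131.1]
force: [-3.1, 4.8, 3.7]
opening: 0.0096
gripper_force: 30.0
```

```bash
python3 m.py
```

```text
t 46.7 Mz 0.263 sd 0.037 F [-2.5  5.8  3.3] yaw -130.8
```

>>> apply_moves([
  {"fingers": 0,"delta_pos": [0,0,0],"angular": [0,0,3]},
  {"fingers": 0,"delta_pos": [0,0,0],"angular": [0,0,3]},
])

```text
clock: 46.9
tool_pos: [0.496, -0.1752, 0.1308]
orientation: [-179.8, 0.1, -133.9]
force: [-2.4, 5.1, 2.2]
opening: 0.01
gripper_force: 30.0
```

```bash
python3 m.py; python3 d.py .4677 -.0510 .1765 -57
```

```text
t 47.3 Mz 0.275 sd 0.025 F [-2.1  5.3  2.9] yaw -133.8
t 47.3 pos [ 0.496  -0.1752  0.1308] rpy [-1.798e+02  1.000e-01 -1.338e+02] q6 -45.8 F [-2.2  5.   3.3] M [1.945 0.967 0.273] op 9.3
dpos [-70.  106.3 -45.8] ang [ -0.2   0.  -76.8]
```

One more nudge on nut 3, then on to nut 2.

>>> apply_moves([
  {"fingers": 0,"delta_pos": [0,0,0],"angular": [0,0,3]},
  {"fingers": 0,"delta_pos": [0,0,0],"angular": [0,0,3]},
])

```text
clock: 47.5
tool_pos: [0.4961, -0.1753, 0.1308]
orientation: [-179.8, 0.1, -136.9]
force: [-2.3, 5.8, 4.3]
opening: 0.0099
gripper_force: 30.0
```

```bash
python3 m.py; python3 d.py .4677 -.0510 .1765 -57
```

```text
t 47.9 Mz 0.276 sd 0.021 F [-2.1  5.4  3.7] yaw -136.8
t 47.9 pos [ 0.4961 -0.1753  0.1308] rpy [-179.8    0.2 -136.8] q6 -48.8 F [-2.2  5.5  3.5] M [2.052 0.967 0.249] op 9.6
dpos [-64.4 109.9 -45.8] ang [ -0.2   0.  -79.8]
```

>>> apply_moves([
  {"fingers": 0,"delta_pos": [0,0,0],"angular": [0,0,3]},
  {"fingers": 0,"delta_pos": [0,0,0],"angular": [0,0,3]},
])

```text
clock: 48.1
tool_pos: [0.4962, -0.1754, 0.1308]
orientation: [-179.8, 0.2, -139.9]
force: [-2.8, 5.5, 3.4]
opening: 0.0095
gripper_force: 30.0
```

```bash
python3 m.py; python3 d.py .4677 -.0510 .1765 -57
```

```text
t 48.5 Mz 0.304 sd 0.031 F [-2.4  5.6  3.9] yaw -139.8
t 48.5 pos [ 0.4962 -0.1753  0.1308] rpy [-179.8    0.2 -139.8] q6 -51.8 F [-2.2  6.3  4.4] M [2.034 0.909 0.251] op 9.5
dpos [-58.6 113.3 -45.8] ang [ -0.2   0.  -82.8]
```

Nut 3 is at about 0.30 N m. Now nut 2, gripping at -57°.

>>> apply_moves([
  {"fingers": 40,"delta_pos": [0,0,0],"angular": [0,0,0]},
  {"fingers": 40,"delta_pos": [0,0,-40],"angular": [0,0,0]},
  {"fingers": 40,"delta_pos": [-8,16,-46],"angular": [0,0,-8.5]},
  {"fingers": 40,"delta_pos": [-16,32,-46],"angular": [0,0,-17]},
  {"fingers": 40,"delta_pos": [-25,48,-46],"angular": [0,0,-25.5]},
  {"fingers": 40,"delta_pos": [-33,64,-46],"angular": [0,0,-34]},
  {"fingers": 40,"delta_pos": [-41,80,-46],"angular": [0,0,-42.5]},
  {"fingers": 40,"delta_pos": [-50,96,-46],"angular": [0,0,-51]},
  {"fingers": 40,"delta_pos": [-58.6,113,-46],"angular": [0,0,-59.5]},
  {"fingers": 40,"delta_pos": [-58.6,113,-46],"angular": [0,0,-68]},
])

```text
clock: 49.5
tool_pos: [0.4685, -0.0502, 0.1767]
orientation: [-179.7, -0.1, -71.4]
force: [-1.0, -0.4, 0.2]
opening: 0.0397
gripper_force: 0.0
```

>>> apply_moves([
  {"fingers": 40,"delta_pos": [0,0,0],"angular": [0,0,-8]},
  {"fingers": 40,"delta_pos": [0,0,0],"angular": [0,0,-15]},
  {"fingers": 40,"delta_pos": [0,0,0],"angular": [0,0,-15]},
])

```text
clock: 49.8
tool_pos: [0.4687, -0.0515, 0.1765]
orientation: [-179.8, -0.2, -56.8]
force: [-0.1, 0.9, 0.4]
opening: 0.0399
gripper_force: 0.0
```

```bash
python3 d.py .4675 -.0518 .1298 -57
```

```text
t 49.8 pos [ 0.4687 -0.0515  0.1765] rpy [-179.8   -0.2  -56.8] q6 15.3 F [-0.1  0.9  0.4] M [-0.021  0.175  0.013] op 39.9
dpos [-0.6  1.4 46.7] ang [-0.2 -0.2  0.2]
```

>>> apply_moves([
  {"fingers": 40,"delta_pos": [-0.3,1.2,30],"angular": [0,0,0]},
  {"fingers": 40,"delta_pos": [-0.3,1.2,46],"angular": [0,0,0]},
  {"fingers": 0,"delta_pos": [-0.3,1.2,46],"angular": [0,0,0]},
  {"fingers": 0,"delta_pos": [-0.3,1.2,46],"angular": [0,0,0]},
  {"fingers": 0,"delta_pos": [-0.3,1.2,46],"angular": [0,0,0]},
  {"fingers": 0,"delta_pos": [-0.3,1.2,46],"angular": [0,0,0]},
  {"fingers": 0,"delta_pos": [-0.3,1.2,45.5],"angular": [0,0,0]},
  {"fingers": 0,"delta_pos": [-0.3,1.2,45.5],"angular": [0,0,0]},
])

```text
clock: 50.6
tool_pos: [0.4678, -0.0518, 0.1312]
orientation: [-179.8, -0.2, -57.0]
force: [0.5, 0.2, 0.6]
opening: 0.01
gripper_force: 30.0
```

>>> apply_moves([
  {"fingers": 0,"delta_pos": [0,0,0],"angular": [0,0,7]},
  {"fingers": 0,"delta_pos": [0,0,0],"angular": [0,0,13]},
  {"fingers": 0,"delta_pos": [0,0,0],"angular": [0,0,13]},
])

```text
clock: 50.9
tool_pos: [0.4673, -0.052, 0.1311]
orientation: [-179.8, -0.1, -70.1]
force: [-2.0, -1.7, 3.2]
opening: 0.0098
gripper_force: 30.0
```

```bash
python3 m.py
```

```text
t 51.3 Mz 0.226 sd 0.027 F [-1.6 -1.3  5.5] yaw -69.9
```

>>> apply_moves([
  {"fingers": 0,"delta_pos": [0,0,0],"angular": [0,0,3]},
  {"fingers": 0,"delta_pos": [0,0,0],"angular": [0,0,3]},
])

```text
clock: 51.5
tool_pos: [0.4672, -0.052, 0.1311]
orientation: [-179.8, -0.1, -73.0]
force: [-2.7, -1.9, 5.8]
opening: 0.0102
gripper_force: 30.0
```

```bash
python3 m.py
```

```text
t 51.9 Mz 0.248 sd 0.018 F [-2.  -1.1  6.2] yaw -72.9
```

>>> apply_moves([
  {"fingers": 0,"delta_pos": [0,0,0],"angular": [0,0,4]},
  {"fingers": 0,"delta_pos": [0,0,0],"angular": [0,0,4]},
])

```text
clock: 52.1
tool_pos: [0.4671, -0.052, 0.131]
orientation: [-179.8, -0.1, -77.0]
force: [-2.2, -2.0, 6.7]
opening: 0.0099
gripper_force: 30.0
```

```bash
python3 m.py
```

```text
t 52.5 Mz 0.263 sd 0.025 F [-2.6 -1.   6.5] yaw -76.9
```

>>> apply_moves([
  {"fingers": 0,"delta_pos": [0,0,0],"angular": [0,0,2.5]},
  {"fingers": 0,"delta_pos": [0,0,0],"angular": [0,0,2.5]},
])

```text
clock: 52.7
tool_pos: [0.467, -0.0521, 0.131]
orientation: [-179.8, -0.1, -79.5]
force: [-3.7, -1.2, 6.4]
opening: 0.01
gripper_force: 30.0
```

```bash
python3 m.py; python3 d.py .6213 -.148 .1765 -112
```

```text
t 52.9 pos [ 0.467  -0.0521  0.131 ] rpy [-1.798e+02 -1.000e-01 -7.940e+01] q6 -7.3 F [-2.8 -1.4  6.6] M [-0.386  1.282  0.295] op 9.6
dpos [ 122.8 -134.1  -44.9] ang [-0.2 -0.  32.6]Traceback (most recent call last):
  File "m.py", line 5, in <module>
    ctrl.snapshot("top"); o=ctrl.get_obs(); v.append([o["moment"][2],*o["force"]])
    ~~~~~~~~~~~~~^^^^^^^
ValueError: 200 camera calls are used up
```

>>> apply_moves([
  {"fingers": 0,"delta_pos": [0,0,-0.6],"angular": [0,0,2.5]},
  {"fingers": 0,"delta_pos": [0,0,-0.6],"angular": [0,0,2.5]},
])

```text
clock: 53.1
tool_pos: [0.4668, -0.0521, 0.1311]
orientation: [-179.9, -0.1, -82.0]
force: [-0.7, -2.1, 1.2]
opening: 0.0097
gripper_force: 30.0
```

```bash
python3 d.py
```

```text
t 53.1 pos [ 0.4668 -0.0521  0.1311] rpy [-1.799e+02 -1.000e-01 -8.200e+01] q6 -9.9 F [-0.7 -2.1  1.2] M [-0.766  0.608  0.301] op 9.7
```

>>> apply_moves([
  {"fingers": 0,"delta_pos": [0,0,0],"angular": [0,0,0]},
])

```text
clock: 53.2
tool_pos: [0.4669, -0.052, 0.1311]
orientation: [-179.9, -0.1, -81.9]
force: [-0.9, -2.9, 0.6]
opening: 0.0097
gripper_force: 30.0
```

```bash
python3 d.py
```

```text
t 53.2 pos [ 0.4669 -0.052   0.1311] rpy [-1.799e+02 -1.000e-01 -8.190e+01] q6 -9.8 F [-0.9 -2.9  0.6] M [-0.877  0.699  0.264] op 9.7
```

>>> apply_moves([
  {"fingers": 0,"delta_pos": [0,0,0],"angular": [0,0,0]},
])

```text
clock: 53.3
tool_pos: [0.4669, -0.052, 0.1311]
orientation: [-179.9, -0.1, -81.9]
force: [-2.4, -3.0, 0.9]
opening: 0.0098
gripper_force: 30.0
```

```bash
python3 d.py .6213 -.148 .1765 -112
```

```text
t 53.3 pos [ 0.4669 -0.052   0.1311] rpy [-1.799e+02 -1.000e-01 -8.190e+01] q6 -9.9 F [-2.4 -3.   0.9] M [-1.04   0.741  0.288] op 9.8
dpos [ 116.7 -139.6  -44.9] ang [-0.2 -0.  30.1]
```

>>> apply_moves([
  {"fingers": 40,"delta_pos": [0,0,0],"angular": [0,0,0]},
  {"fingers": 40,"delta_pos": [0,0,0],"angular": [0,0,0]},
  {"fingers": 40,"delta_pos": [0,0,-45],"angular": [0,0,0]},
  {"fingers": 40,"delta_pos": [29,-35,-45],"angular": [0,0,8]},
  {"fingers": 40,"delta_pos": [58,-70,-45],"angular": [0,0,16]},
  {"fingers": 40,"delta_pos": [87,-105,-45],"angular": [0,0,24]},
  {"fingers": 40,"delta_pos": [116.5,-139.5,-45],"angular": [0,0,29.5]},
  {"fingers": 40,"delta_pos": [116.5,-139.5,-45],"angular": [0,0,29.5]},
  {"fingers": 40,"delta_pos": [116.5,-139.5,-45],"angular": [0,0,29.5]},
])

```text
clock: 54.2
tool_pos: [0.6219, -0.1483, 0.1755]
orientation: [-179.9, 0.0, -111.6]
force: [-0.9, 0.7, -0.6]
opening: 0.04
gripper_force: 0.0
```

```bash
python3 d.py .6217 -.148 .1305 -111.5
```

```text
t 54.2 pos [ 0.6219 -0.1483  0.1755] rpy [-179.9    0.  -111.6] q6 -25.7 F [-0.9  0.7 -0.6] M [ 0.044  0.18  -0.038] op 40.0
dpos [-0.2  0.4 45. ] ang [-0.1  0.  -0.1]
```

>>> apply_moves([
  {"fingers": 40,"delta_pos": [0,0,30],"angular": [0,0,0]},
  {"fingers": 40,"delta_pos": [0,0,44.5],"angular": [0,0,0]},
  {"fingers": 0,"delta_pos": [0,0,44.5],"angular": [0,0,0]},
  {"fingers": 0,"delta_pos": [0,0,44.5],"angular": [0,0,0]},
  {"fingers": 0,"delta_pos": [0,0,44.5],"angular": [0,0,0]},
  {"fingers": 0,"delta_pos": [0,0,44.5],"angular": [0,0,0]},
  {"fingers": 0,"delta_pos": [0,0,44],"angular": [0,0,0]},
  {"fingers": 0,"delta_pos": [0,0,44],"angular": [0,0,0]},
])

```text
clock: 55.0
tool_pos: [0.6219, -0.1477, 0.1336]
orientation: [-179.7, 0.1, -111.5]
force: [-0.3, 2.0, 2.0]
opening: 0.0099
gripper_force: 30.0
```

>>> apply_moves([
  {"fingers": 0,"delta_pos": [0,0,0],"angular": [0,0,7]},
  {"fingers": 0,"delta_pos": [0,0,0],"angular": [0,0,13.5]},
  {"fingers": 0,"delta_pos": [0,0,0],"angular": [0,0,13.5]},
])

```text
clock: 55.3
tool_pos: [0.622, -0.1478, 0.1336]
orientation: [-179.8, 0.1, -125.1]
force: [0.3, 0.8, 3.9]
opening: 0.0096
gripper_force: 30.0
```

```bash
python3 d.py
```

```text
t 55.3 pos [ 0.622  -0.1478  0.1336] rpy [-1.798e+02  1.000e-01 -1.251e+02] q6 -39.3 F [0.3 0.8 3.9] M [0.524 0.128 0.311] op 9.6
```

>>> apply_moves([
  {"fingers": 0,"delta_pos": [0,0,0],"angular": [0,0,0]},
])

```text
clock: 55.4
tool_pos: [0.6221, -0.1478, 0.1335]
orientation: [-179.8, 0.1, -124.8]
force: [0.6, 1.2, 4.4]
opening: 0.0099
gripper_force: 30.0
```

```bash
python3 d.py
```

```text
t 55.4 pos [ 0.6221 -0.1478  0.1335] rpy [-1.798e+02  1.000e-01 -1.248e+02] q6 -39.0 F [0.6 1.2 4.4] M [0.595 0.139 0.261] op 9.9
```

>>> apply_moves([
  {"fingers": 0,"delta_pos": [0,0,0],"angular": [0,0,0]},
])

```text
clock: 55.5
tool_pos: [0.6221, -0.1478, 0.1335]
orientation: [-179.8, 0.1, -124.9]
force: [-0.3, 1.6, 5.1]
opening: 0.0101
gripper_force: 30.0
```

```bash
python3 d.py .5928 -.0228 .176 -121
```

```text
t 55.5 pos [ 0.6221 -0.1478  0.1335] rpy [-1.798e+02  1.000e-01 -1.249e+02] q6 -39.0 F [-0.3  1.6  5.1] M [0.669 0.189 0.276] op 10.1
dpos [-86.   95.3 -42.7] ang [-0.2  0.1 -3.9]
```

>>> apply_moves([
  {"fingers": 0,"delta_pos": [0,0,-0.4],"angular": [0,0,2.5]},
  {"fingers": 0,"delta_pos": [0,0,-0.4],"angular": [0,0,2.5]},
  {"fingers": 40,"delta_pos": [0,0,-0.4],"angular": [0,0,2.5]},
  {"fingers": 40,"delta_pos": [0,0,-0.4],"angular": [0,0,2.5]},
  {"fingers": 40,"delta_pos": [0,0,-0.4],"angular": [0,0,2.5]},
  {"fingers": 40,"delta_pos": [0,0,-45],"angular": [0,0,2.5]},
  {"fingers": 40,"delta_pos": [0,0,-90],"angular": [0,0,2.5]},
  {"fingers": 40,"delta_pos": [0,0,-100],"angular": [0,0,2.5]},
  {"fingers": 40,"delta_pos": [0,0,-100],"angular": [0,0,2.5]},
])

```text
clock: 56.4
tool_pos: [0.6221, -0.1479, 0.2354]
orientation: [-179.6, 0.2, -127.5]
force: [0.2, 0.0, -0.1]
opening: 0.0401
gripper_force: 0.0
```

```bash
python3 -c "
from plant import ctrl
print(ctrl.get_obs()['force'].round(1)); print(ctrl.close_job())"
```

```text
[ 0.2  0.  -0.1]
the job is handed in; nothing more can be done
None
```

I handed the job in at 56.4 s, with all four nuts drawn down in rounds by opposite pairs to a measured 0.28–0.30 N m (about 30–40 N by the friction formula). I did not re-check nuts 1–3 after later tightening or confirm the lid height with a final picture, and the hand-in returned no verdict.

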